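Ration ink lumps into the bowl on a clicking turntable

ROBOT

A 6-joint arm with a two-finger parallel gripper is mounted at the origin on the work surface. World frame = base frame: x ahead of the robot, y to its left, z up, the work surface at z = 0. Lengths are in m, angles in rad, forces in N, time in s.
With the tool pointing down it reaches from about 0.275 to 0.725 m from the base axis. Payload 5.6 kg.
Tool frame: the origin (TCP) lies midway between the tips of the shut fingers; the grasp point (between the pads) lies 19 mm behind it; x points along the fingers, y is the direction in which the jaws open and shut, and the axes are right-handed (so a half turn about x gives the same grasp; the last joint's range is limited). The gripper opens to 85 mm and grips with 20 to 120 N. Pads are 22 mm wide; open, the fingers measure 114 mm over their backs; the gripper's body (76 mm by 85 mm) begins 54 mm behind the grasp point. The pads swing forward as they close: fully open they stand 13 mm farther back than shut.
Start: joints at [1.46, 0.255, 0.108, 0, -1.424, -0.285], TCP at [0.212, 0.507, 0.2] pointing down, gripper open.
Joint ranges: [-2.95, 2.95], [-1.21, 1.97], [-1.09, 1.5], [-2.87, 1.71], [-2.94, -0.07], [-3.05, 3.05]. Speed limits (rad/s): [2.57, 2.57, 3.14, 3.14, 3.14, 3.14].

INTERFACE

Orientations are given as a rotation vector (axis times angle).
In Python, from cell import bot, get_image, camera_info, job gives the robot as it stands. The module is installed in compiled form; this text tells all that it offers.
- The arm moves only by the tool carry_out, never from a script. Its argument "rows" is one flat list of numbers, 7 for each row, row after row: the shift along the world's x, y, z in mm, then the turn, a rotation vector about the world's x, y, z in degrees, then the closure, from 0 (fully open) to 1 (shut). A call has 1 to 20 rows; each row shifts and turns the commanded pose from where the row before left it; what a row does not reach is not made up. A row lasts 1/8 s, in which the tool goes at most 62.5 mm and 10.7 degrees, less where a joint would pass 70% of its speed; a pose out of reach is approached as far as the arm can. A call with a gripper value outside its range is refused whole. The fingers move at their own pace and stop on an object; "squeeze" is the grip in N (left out, the last holds). Time passes only in rows, so rows that do not move let the fingers close. It gives the time, the measured TCP pose, the force and the opening at its end, in the units of the state.
- bot.read_state(): the state, without advancing time (a new reading comes with each control period).
- get_image(name): name is "scene" or "top" or "wrist"; returns the picture (400x640x3 uint8, red, green, blue); there is no depth.
- camera_info(name): a dict with "mtx" (3x3 intrinsics, pixels), "position" and "orientation" of the camera in the world; the wrist camera has in their place "hand_eye" (4x4, takes a point from camera to tool coordinates, whose origin is the TCP and whose axes are the tool frame's). Camera axes: x right, y up, looking along -z (the intrinsics and any distortion apply to the point x, -y, -z); pixel columns grow to the right and rows downward; lengths in m; the calibration is good to about 2 mm. A picture is of the moment at which its call begins: read the wrist's pose just before it. camera_info takes no time and is no camera call.
- job.hand_in(): hands the job in, once; it reports no verdict.
The state is a dict: "time": time; "joints": joint angles; "joint_velocities": joint speeds; "tau": joint torques, N m; "position": TCP position; "tool_rot": TCP orientation; "ft_force": force on the tool from outside, world axes, zero at the start; "wrist_torque": the same for the moment, N m; "grip_width": finger opening in m.
Only numpy, scipy, OpenCV 4.12 (cv2) and the standard library are available. Lean on these libraries where they do the work, as an engineer would, in place of code of your own. Each camera call takes 0.05 s, during which the arm holds its last target.

TASK

Click the turntable round until the spotted bowl stands at the brass pointer, then use the scoop to move every black ink lump from the wooden tray into that bowl; do not take lumps out of the tray with the fingers (one that has dropped elsewhere may be picked up by hand). With the table still at the pointer, stand the scoop back on its green pad, then turn the table one click further clockwise so that the bowl rests at the red dot with all the lumps in it. Do not disturb the brush pot, the black paperweight or the plain water bowl.

Things in the scene. Friction and masses are not known exactly. Their poses are not given: they have to be found in the camera images.
- tray: Fixed open wooden tray of ink lumps, 302 x 162 x 35 mm; walls 6, floor 5 mm thick, slippery. Inside: x -125 to +165, y -75 to +75 mm from its origin (on the underside). Its -x end is a funnel: both corners are cut off at 45 degrees (32 mm each way), leaving an end wall 86 mm wide. Lumps start at x -85 to 0: a scoop set down at the +x end and pushed to -x runs under them at the end wall
- scoop: Loose steel scoop, upright wooden handle, 0.22 kg. Origin: underside, on the handle's axis; z up. Pan 68 mm wide (63 inside) along -x: 2 mm lip ends at x = -86 mm, sides 30 mm high (none in the first 27 mm), back wall at x = -14, floor plate ends at +26. Lumps slide off if tipped nose down by over 20 degrees. Handle 24 (x) by 26 mm (y), 114 mm high: pinch it across y from above
- scoop_grip (a point): Point on the scoop handle's axis 92 mm above the scoop's underside, where it is gripped
- scoop_nose (a point): Middle of the front edge of the scoop's lip, on its underside, 86 mm along -x from the scoop's origin
- pad_centre (a point): Centre of the scoop's dark green pad, a 190 x 120 mm rectangle flat on the table (1 mm); the scoop starts on it
- disc (a joint): Turntable, 272 mm diameter, on a 280 mm plinth 14 mm high, top 28 mm above the table. In rad, growing clockwise seen from above. Detents at -3.14, -1.57, 0, 1.57 pull it in when let go (about 3 N at a post to turn it). At 0 the bowl stands at the brass pointer on the base; at 1.57, one click on, at the red dot. Starts one or two clicks before the pointer; stops at -3.7 and 2.1
- turntable_axis (a point): Point on the turntable's axis, on its top face
- bowl_in (a point): Centre of the inner floor of the white bowl with blue spots, fixed on the turntable 74 mm from its axis. The bowl is 112 mm across at its widest, its mouth 96 mm across inside, its rim 41 mm above this point (74 mm above the table). The point turns with the turntable
- post0 (a point): Top centre of an upright steel post on the turntable, 14 mm diameter, 70 mm tall, 116 mm from the axis, midway between two places; its top is 98 mm above the table. For turning the table by hand: pinch it from above or push it along its arc
- post1 (a point): Top centre of an upright steel post on the turntable, 14 mm diameter, 70 mm tall, 116 mm from the axis, midway between two places; its top is 98 mm above the table. For turning the table by hand: pinch it from above or push it along its arc
- post2 (a point): Top centre of an upright steel post on the turntable, 14 mm diameter, 70 mm tall, 116 mm from the axis, midway between two places; its top is 98 mm above the table. For turning the table by hand: pinch it from above or push it along its arc
- post3 (a point): Top centre of an upright steel post on the turntable, 14 mm diameter, 70 mm tall, 116 mm from the axis, midway between two places; its top is 98 mm above the table. For turning the table by hand: pinch it from above or push it along its arc
- lump0: Loose black lump of ink stick, a faceted (eight-sided, chamfered) drum 26 mm across and 24 mm high, 20 g. Origin: its centre. May be absent
- lump1: Loose black lump of ink stick, a faceted (eight-sided, chamfered) drum 26 mm across and 24 mm high, 20 g. Origin: its centre. May be absent
- lump2: Loose black lump of ink stick, a faceted (eight-sided, chamfered) drum 26 mm across and 24 mm high, 20 g. Origin: its centre. May be absent
- lump3: Loose black lump of ink stick, a faceted (eight-sided, chamfered) drum 26 mm across and 24 mm high, 20 g. Origin: its centre. May be absent
- lump4: Loose black lump of ink stick, a faceted (eight-sided, chamfered) drum 26 mm across and 24 mm high, 20 g. Origin: its centre. May be absent
- lump5: Loose black lump of ink stick, a faceted (eight-sided, chamfered) drum 26 mm across and 24 mm high, 20 g. Origin: its centre. May be absent
- brush_pot: Bystander: blue porcelain pot with brushes, 76 mm across, 100 mm high, brushes up to 220 mm. Origin: centre of its underside
- paperweight: Bystander: black bar 35 x 200 x 22 mm. Origin: centre of its underside
- water_bowl: Bystander: white bowl, 90 mm across, 40 mm high. Origin: centre of its underside
Not all that is in view belongs to the job. Of the things like the scoop, leave any that is purple; of the rest the larger one is meant.

How it is judged:
On the way, in this order (a step that is already met when the one before it is completed fails the run):
1. the turntable rests in its click with the bowl at the brass pointer (value of joint disc between -0.12 and 0.12 rad and velocity of joint disc between -0.1 and 0.1 rad/s), for 0.5 s.
2. with the bowl still at the pointer every lump lies in it and the scoop stands on its pad (value of joint disc between -0.12 and 0.12 rad and horizontal distance between each of lump0, lump1, lump2, lump3, lump4, lump5 and bowl_in below 0.048 m and z of lump0 in the frame of bowl_in between 0 and 0.045 m and z of lump1 in the frame of bowl_in between 0 and 0.045 m and z of lump2 in the frame of bowl_in between 0 and 0.045 m and z of lump3 in the frame of bowl_in between 0 and 0.045 m and z of lump4 in the frame of bowl_in between 0 and 0.045 m and z of lump5 in the frame of bowl_in between 0 and 0.045 m and horizontal distance between scoop and pad_centre below 0.075 m and angle between scoop's own z axis and vertical below 0.1 rad and height (world z) of scoop below 0.01 m), for 0.3 s.
At the end, for the whole second after the job is handed in: The turntable rests within 0.12 rad of 1.57 (bowl at the red dot), every lump present lies in the bowl (centre within 48 mm of its axis, below the rim, under 0.12 m/s), and the scoop stands upright (within 0.1 rad) on its pad, its handle within 75 mm of the pad centre (value of joint disc between 1.4508 and 1.6908 rad and horizontal distance between each of lump0, lump1, lump2, lump3, lump4, lump5 and bowl_in below 0.048 m and z of lump0 in the frame of bowl_in between 0 and 0.045 m and z of lump1 in the frame of bowl_in between 0 and 0.045 m and z of lump2 in the frame of bowl_in between 0 and 0.045 m and z of lump3 in the frame of bowl_in between 0 and 0.045 m and z of lump4 in the frame of bowl_in between 0 and 0.045 m and z of lump5 in the frame of bowl_in between 0 and 0.045 m and horizontal distance between scoop and pad_centre below 0.075 m and angle between scoop's own z axis and vertical below 0.1 rad and height (world z) of scoop below 0.01 m and linear speed of each of lump0, lump1, lump2, lump3, lump4, lump5 below 0.12 m/s); the robot touches nothing.
It fails at once if the fingers touch a lump that lies in the tray ((contact force between the fingers and lump0 above 0.5 N and x of lump0 in the frame of tray between -0.125 and 0.165 m and y of lump0 in the frame of tray between -0.075 and 0.075 m and height (world z) of lump0 below 0.06 m) or (contact force between the fingers and lump1 above 0.5 N and x of lump1 in the frame of tray between -0.125 and 0.165 m and y of lump1 in the frame of tray between -0.075 and 0.075 m and height (world z) of lump1 below 0.06 m) or (contact force between the fingers and lump2 above 0.5 N and x of lump2 in the frame of tray between -0.125 and 0.165 m and y of lump2 in the frame of tray between -0.075 and 0.075 m and height (world z) of lump2 below 0.06 m) or (contact force between the fingers and lump3 above 0.5 N and x of lump3 in the frame of tray between -0.125 and 0.165 m and y of lump3 in the frame of tray between -0.075 and 0.075 m and height (world z) of lump3 below 0.06 m) or (contact force between the fingers and lump4 above 0.5 N and x of lump4 in the frame of tray between -0.125 and 0.165 m and y of lump4 in the frame of tray between -0.075 and 0.075 m and height (world z) of lump4 below 0.06 m) or (contact force between the fingers and lump5 above 0.5 N and x of lump5 in the frame of tray between -0.125 and 0.165 m and y of lump5 in the frame of tray between -0.075 and 0.075 m and height (world z) of lump5 below 0.06 m)).
It fails at once if a lump is put into the bowl before the bowl has been brought to the pointer (value of joint disc below -0.5 rad and ((horizontal distance between lump0 and bowl_in below 0.048 m and z of lump0 in the frame of bowl_in between 0 and 0.045 m) or (horizontal distance between lump1 and bowl_in below 0.048 m and z of lump1 in the frame of bowl_in between 0 and 0.045 m) or (horizontal distance between lump2 and bowl_in below 0.048 m and z of lump2 in the frame of bowl_in between 0 and 0.045 m) or (horizontal distance between lump3 and bowl_in below 0.048 m and z of lump3 in the frame of bowl_in between 0 and 0.045 m) or (horizontal distance between lump4 and bowl_in below 0.048 m and z of lump4 in the frame of bowl_in between 0 and 0.045 m) or (horizontal distance between lump5 and bowl_in below 0.048 m and z of lump5 in the frame of bowl_in between 0 and 0.045 m))).
It fails at once if a bystander is moved by more than 30 mm (distance of any of brush_pot, paperweight, water_bowl from where it was at the start of the episode above 0.03 m).
Of lump0, lump1, lump2, lump3, lump4, lump5 only 4 to 6 are there at a start; the rules pass over those that are not, and their reading is None.
At some moment in a run one of scoop may be knocked a few centimetres aside while the robot is not near it.
It also fails if it takes over 210 s, if anything falls off the work surface, if the arm or the gripper's body presses on something with over 40 N, if the wrist force passes 120 N, or if a joint passes its speed limit or range.

## Working session

There is one attempt and no reset: what is moved stays moved. The work goes in short steps, Python scripts to look and compute and a tool call to move; the robot and the scene stay as the last step left them, time stands still between calls to the robot, and variables do not carry over. Pictures are saved under pics/ and viewed, and the job is handed in when it is done.

Besides the shell and the picture viewer there is one more tool, called after "Emit:" in YAML: its name, and indented under it one key for each argument. carry_out: Moves the arm, as the interface text tells. Its arguments: {"type":"object","properties":{"rows":{"type":"array"},"squeeze":{"type":"number"}},"required":["rows"]}

```bash
mkdir -p pics; python3 - <<'E'
from cell import bot,get_image,camera_info
import cv2
s=bot.read_state();print(s)
for n in("scene","top","wrist"):
    print(n,camera_info(n)); cv2.imwrite(f"pics/a_{n}.png",get_image(n)[:,:,::-1])
E
```

```text
{'time': 0.0, 'joints': array([ 1.45959732e+00,  2.55757759e-01,  1.06960000e-01, -4.56680155e-04,
       -1.42390198e+00, -2.84625296e-01]), 'joint_velocities': array([-0.00041345,  0.00026209, -0.0004458 ,  0.00113139, -0.00084235,
       -0.00052618]), 'tau': array([-6.45760811e-04, -3.86634779e+01,  2.37944806e+01,  5.36511809e+00,
       -6.14339282e-03,  1.41707591e-05]), 'position': array([0.21178875, 0.50696779, 0.19957531]), 'tool_rot': array([-2.00457203,  0.40409882,  2.00515512]), 'ft_force': array([-0.91194189, -0.86434548,  0.58148153]), 'wrist_torque': array([-0.00614402,  0.00243529,  0.00672551]), 'grip_width': 0.08570347784298883}
scene {'mtx': array([[474.62524983,   0.        , 321.94305308],
       [  0.        , 474.62524983, 192.75987226],
       [  0.        ,   0.        ,   1.        ]]), 'position': array([0.92351798, 0.6894143 , 1.11370915]), 'orientation': array([0.20172886, 0.77629383, 2.47920515])}
top {'mtx': array([[441.33616413,   0.        , 321.17325569],
       [  0.        , 441.33616413, 201.47215803],
       [  0.        ,   0.        ,   1.        ]]), 'position': array([0.33175737, 0.09046569, 1.26385105]), 'orientation': array([ 0.1196907 , -0.16024075, -1.5527015 ])}
wrist {'mtx': array([[335.77789892,   0.        , 318.01674533],
       [  0.        , 335.77789892, 200.55958419],
       [  0.        ,   0.        ,   1.        ]]), 'hand_eye': array([[ 2.84337132e-04,  3.02277510e-01, -9.53219925e-01,
        -1.74712060e-01],
       [ 9.99999923e-01,  1.72117204e-04,  3.52871632e-04,
        -9.90224075e-04],
       [ 2.70730706e-04, -9.53219952e-01, -3.02277438e-01,
        -7.81648980e-02],
       [ 0.00000000e+00,  0.00000000e+00,  0.00000000e+00,
         1.00000000e+00]])}
```

View pics/a_scene.png

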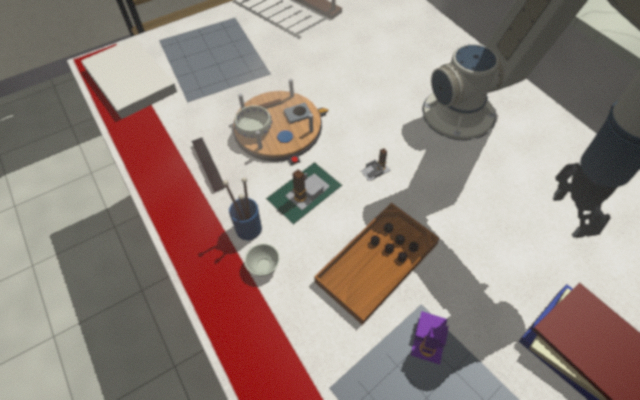

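View pics/a_top.png

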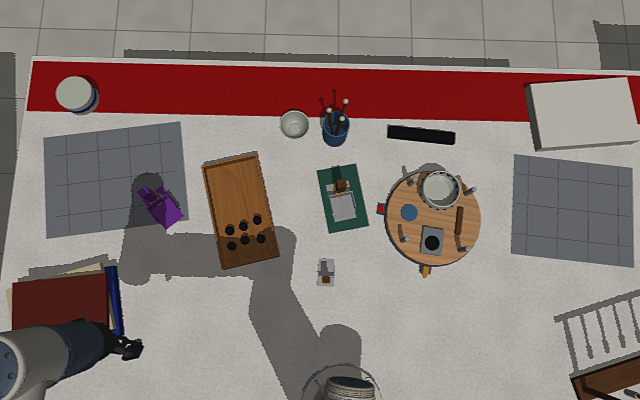

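View pics/a_wrist.png

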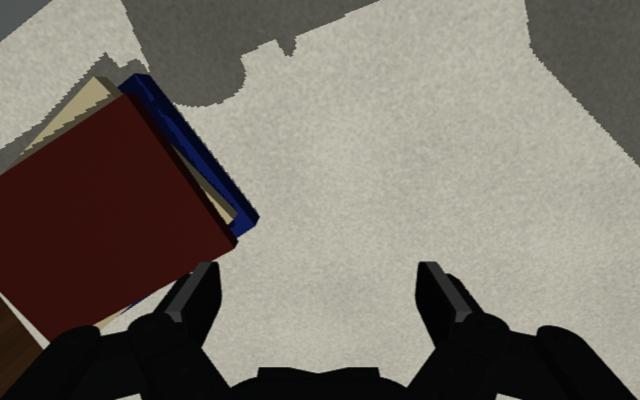

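```bash
cat > h.py <<'E'
import numpy as np,cv2
from scipy.spatial.transform import Rotation as R
from cell import bot,get_image,camera_info
def pose(n):
    c=camera_info(n)
    if n!="wrist": return c["mtx"],R.from_rotvec(c["orientation"]).as_matrix(),np.array(c["position"])
    s=bot.read_state(); T=np.eye(4);T[:3,:3]=R.from_rotvec(s["tool_rot"]).as_matrix();T[:3,3]=s["position"]
    T=T@c["hand_eye"]; return c["mtx"],T[:3,:3],T[:3,3]
def px(n,u,v,z,P=None):
    K,M,p=P or pose(n)
    d=M@np.array([(u-K[0,2])/K[0,0],-(v-K[1,2])/K[1,1],-1])
    return p+d*(z-p[2])/d[2]
def proj(n,X,P=None):
    K,M,p=P or pose(n)
    c=M.T@(np.array(X)-p); return np.array([K[0,2]+K[0,0]*c[0]/-c[2],K[1,2]-K[1,1]*c[1]/-c[2]])
def shot(n,name,crop=None,k=4):
    im=get_image(n)[:,:,::-1]
    if crop: 
        a,b,c,d=crop; im=cv2.resize(im[b:d,a:c],None,fx=k,fy=k,interpolation=cv2.INTER_CUBIC)
    cv2.imwrite(f"pics/{name}.png",im)
E
python3 - <<'E'
import cv2
im=cv2.imread('pics/a_top.png')
def c(n,a,b,cc,d,k): cv2.imwrite(f'pics/{n}.png',cv2.resize(im[b:d,a:cc],None,fx=k,fy=k,interpolation=cv2.INTER_CUBIC))
c('b_tt',370,155,500,285,4.5)
c('b_pad',300,150,400,300,4)
c('b_tray',190,140,300,280,4)
E
```

```text
(no output)
```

View pics/b_tt.png

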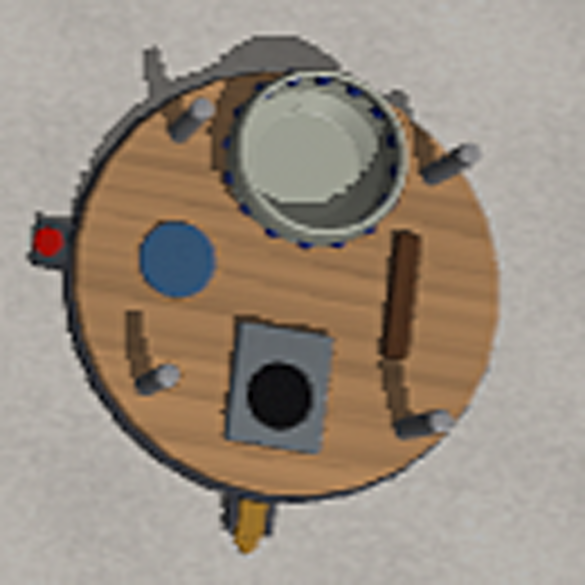

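View pics/b_pad.png

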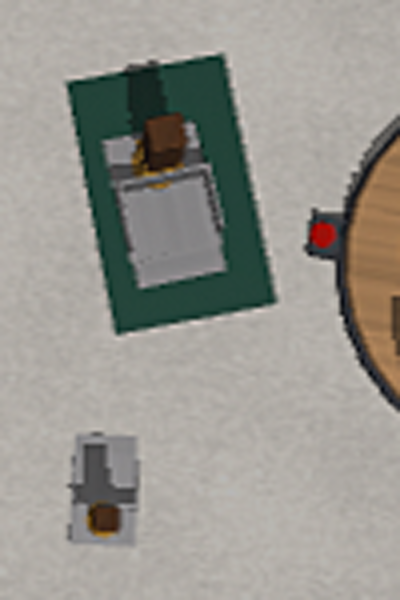

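View pics/b_tray.png

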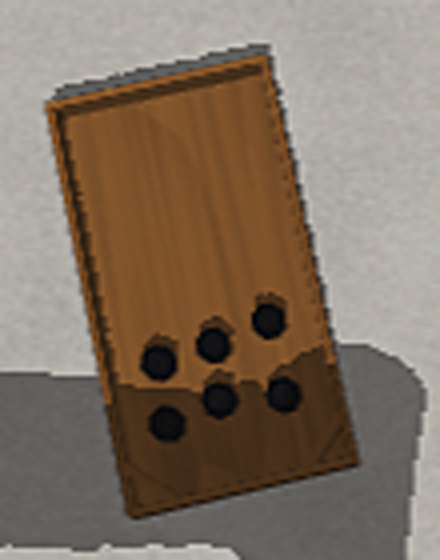

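```bash
python3 - <<'E'
from h import *
np.set_printoptions(precision=4,suppress=True)
P=pose("top")
f=lambda u,v,z,ox,oy,k:px("top",u/k+ox,v/k+oy,z,P)
tt=[("NE",465,155,.098),("NW",203,110,.098),("SW",169,375,.098),("SE",440,420,.098)]
A=[]
for n,u,v,z in tt:
    q=f(u,v,z,370,155,4.5);A.append(q);print(n,q)
ax=np.mean(A,0);print("axis",ax,[np.linalg.norm((a-ax)[:2]) for a in A],[np.degrees(np.arctan2((a-ax)[1],(a-ax)[0])) for a in A])
q=f(320,158,.074,370,155,4.5);print("bowl rim",q,np.linalg.norm((q-ax)[:2]),np.degrees(np.arctan2(*(q-ax)[1::-1])))
q=f(245,548,.014,370,155,4.5);print("ptr",q,np.degrees(np.arctan2(*(q-ax)[1::-1])))
q=f(48,240,.014,370,155,4.5);print("red",q,np.degrees(np.arctan2(*(q-ax)[1::-1])))
# pad corners
C=[f(u,v,.001,300,150,4) for u,v in((67,82),(223,55),(277,300),(117,333))]
print("pad",*C,"c",np.mean(C,0),[np.linalg.norm(C[i]-C[i-1]) for i in range(4)])
g=f(166,140,.114,300,150,4)
for n,u,v,z in(("handle top",168,126,.114),("noseL",140,288,.003),("noseR",226,271,.003)):print(n,f(u,v,z,300,150,4))
# tray
C=[f(u,v,.035,190,140,4) for u,v in((48,103),(268,55),(359,465),(132,518))]
print("tray",*C,"c",np.mean(C,0),[np.linalg.norm(C[i]-C[i-1]) for i in range(4)])
for u,v in((159,362),(213,344),(268,321),(167,424),(219,400),(285,394)):print("lump",f(u,v,.029,190,140,4))
for n,u,v,z in(("pot",336,132,.05),("water",294,124,.04),("pw",421,134,.02)):print(n,px("top",u,v,z,P))
E
```

```text
NE [ 0.5824 -0.3529  0.098 ]
NW [ 0.6075 -0.194   0.098 ]
SW [ 0.4465 -0.1695  0.098 ]
SE [ 0.4221 -0.3299  0.098 ]
axis [ 0.5146 -0.2616  0.098 ] [np.float64(0.113690274063598), np.float64(0.11486409374265678), np.float64(0.1145261792499684), np.float64(0.11500738571954199)] [np.float64(-53.432143233819076), np.float64(36.00844754894623), np.float64(126.49360839096316), np.float64(-143.5744532171126)]
bowl rim [ 0.5841 -0.2716  0.074 ] 0.0702213748342808 -8.25191839181188
ptr [ 0.3472 -0.2334  0.014 ] 170.43941918601337
red [ 0.5403 -0.1124  0.014 ] 80.24179973934898
pad [0.6525 0.073  0.001 ] [ 0.6751 -0.0422  0.001 ] [ 0.4931 -0.0807  0.001 ] [0.4676 0.0347 0.001 ] c [ 0.5721 -0.0038  0.001 ] [np.float64(0.18878792270269842), np.float64(0.11739700162980672), np.float64(0.18601485442044605), np.float64(0.1182681416485705)]
handle top [0.5947 0.0067 0.114 ]
noseL [0.5001 0.0185 0.003 ]
noseR [ 0.5134 -0.0437  0.003 ]
tray [0.6519 0.4008 0.035 ] [0.6903 0.2459 0.035 ] [0.3983 0.1725 0.035 ] [0.3603 0.3265 0.035 ] c [0.5252 0.2865 0.035 ] [np.float64(0.30087583283329106), np.float64(0.1595837184048597), np.float64(0.3010617286917278), np.float64(0.15862879642496316)]
lump [0.4684 0.3144 0.029 ]
lump [0.4816 0.2773 0.029 ]
lump [0.4984 0.2395 0.029 ]
lump [0.4253 0.3068 0.029 ]
lump [0.4424 0.2715 0.029 ]
lump [0.4472 0.2258 0.029 ]
pot [0.7551 0.0197 0.05  ]
water [0.7804 0.1415 0.04  ]
pw [ 0.7645 -0.2344  0.02  ]
```

```bash
python3 - <<'E'
from h import *
np.set_printoptions(precision=4,suppress=True)
s=bot.read_state();M=R.from_rotvec(s["tool_rot"]).as_matrix();print(M, np.degrees(np.arctan2(M[1,1],M[0,1])))
O=np.array([.5058,.2816]);a=np.radians(14.2);X=np.array([np.cos(a),np.sin(a)]);Y=np.array([-X[1],X[0]])
for l in [(.4684,.3144),(.4816,.2773),(.4984,.2395),(.4253,.3068),(.4424,.2715),(.4472,.2258)]:
    d=np.array(l)-O;print(d@X,d@Y)
ax=np.array([.5146,-.2616])
for ph in(-144.6,-99.6,170.4,125.4,80.4,35.4):print(ph,ax+.1155*np.array([np.cos(np.radians(ph)),np.sin(np.radians(ph))]))
E
```

```text
[[-0.0005 -0.3856 -0.9227]
 [-0.0014 -0.9227  0.3856]
 [-1.      0.0014 -0.0001]] -112.6796996922377
-0.028211173829253512 0.040972303708427776
-0.02451539922674127 0.0017678237337179128
-0.017501336534721638 -0.03899837457508223
-0.07185860454241287 0.04417726738060111
-0.06394043978072772 0.005761090230775184
-0.07049764963589236 -0.039720037711650925
-144.6 [ 0.4205 -0.3285]
-99.6 [ 0.4953 -0.3755]
170.4 [ 0.4007 -0.2423]
125.4 [ 0.4477 -0.1675]
80.4 [ 0.5339 -0.1477]
35.4 [ 0.6087 -0.1947]
```

Emit:
carry_out:
  rows: [10,-42,0,0,0,2.9,0.4,10,-42,0,0,0,2.9,0.4,10,-42,0,0,0,2.9,0.4,10,-42,0,0,0,2.9,0.4,10,-42,0,0,0,2.9,0.4,10,-42,0,0,0,2.9,0.4,10,-42,0,0,0,2.9,0.4,10,-42,0,0,0,2.9,0.4,10,-42,0,0,0,2.9,0.4,10,-42,0,0,0,2.9,0.4,11,-42,0,0,0,2.9,0.4,11,-42,0,0,0,2.9,0.4,11,-42,0,0,0,2.9,0.4,11,-42,0,0,0,2.9,0.4,11,-42,0,0,0,2.9,0.4,11,-42,0,0,0,2.9,0.4,11,-41,0,0,0,2.9,0.4,11,-41,0,0,0,2.9,0.4,10,-41,0,0,0,2.9,0.4,10,-41,0,0,0,2.9,0.4]

```text
time: 2.65
position: [0.42, -0.3299, 0.2001]
tool_rot: [1.868, 0.597, -1.868]
ft_force: [0.8, -0.5, 0.4]
grip_width: 0.0513
```

```bash
python3 - <<'E'
from h import *
np.set_printoptions(precision=4,suppress=True)
s=bot.read_state();M=R.from_rotvec(s["tool_rot"]).as_matrix();print(s["position"],s["joints"],s["ft_force"],s["grip_width"], np.degrees(np.arctan2(M[1,1],M[0,1])),M[2])
P=pose("wrist");print(proj("wrist",(.4221,-.3299,.098),P),proj("wrist",(.4205,-.3285,.098),P))
shot("wrist","c1")
E
```

```text
[ 0.42   -0.3299  0.2001] [-0.3727  0.2241  0.0666 -0.0002 -1.4139  2.5614] [ 0.755  -0.5215  0.3594] 0.05128799718905904 -54.59403968476524 [-1.     -0.0006  0.0001]
[319.3727 188.5468] [316.9549 189.1025]
```

View pics/c1.png

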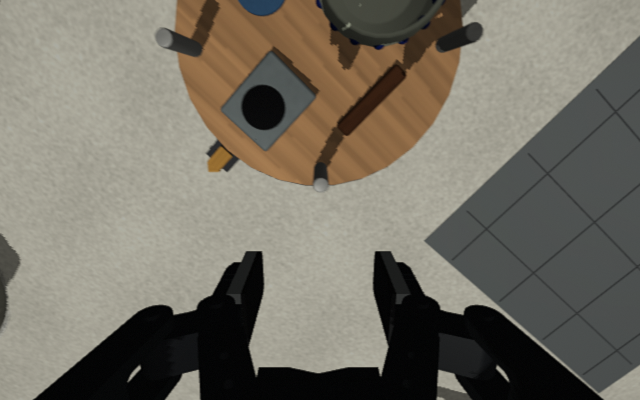

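Emit:
carry_out:
  rows: [0,0,-20,0,0,0,0.4,0,0,-30,0,0,0,0.4,0,1,-30,0,0,0,0.4,0,0,-25,0,0,0,0.4,0,0,-19,0,0,0,0.4,0,0,0,0,0,0,0.7,0,0,0,0,0,0,0.7,0,0,0,0,0,0,0.7,0,0,0,0,0,0,0.7]

```text
time: 3.82
position: [0.4204, -0.3277, 0.0772]
tool_rot: [1.869, 0.594, -1.868]
ft_force: [0.1, 0.0, -0.2]
grip_width: 0.0255
```

```bash
python3 - <<'E'
from h import *
np.set_printoptions(precision=1,suppress=True)
c=np.array([514.6,-261.6]);ph0=-144.6
st=[4,8]+[10]*17
st=[4,8]+[10]*7+[8]+[6,8]+[10]*8
a=ph0;p=c+115.5*np.array([np.cos(np.radians(a)),np.sin(np.radians(a))]);
st=[5,9]+[10]*6+[8,8]
st=st+[5]+[10]*8+[7]
print(sum(st))
for d in st:
    a-=d;q=c+115.5*np.array([np.cos(np.radians(a)),np.sin(np.radians(a))]);print(-d,np.round(q-p,1),a);p=q
s=bot.read_state();print(s["position"],s["ft_force"],s["grip_width"])
shot("wrist","c2")
E
```

```text
182
-5 [-5.5  8.5] -149.6
-9 [-7.9 16.3] -158.6
-10 [-5.7 19.3] -168.6
-10 [-2.2 20. ] -178.6
-10 [ 1.3 20.1] -188.6
-10 [ 4.7 19.6] -198.6
-10 [ 8.1 18.4] -208.6
-10 [11.1 16.8] -218.6
-8 [10.9 11.9] -226.6
-8 [12.5 10.2] -234.6
-5 [8.5 5.5] -239.6
-10 [18.2  8.6] -249.6
-10 [19.4  5.3] -259.6
-10 [20.   1.9] -269.6
-10 [20.1 -1.6] -279.6
-10 [19.5 -5.1] -289.6
-10 [18.3 -8.4] -299.6
-10 [ 16.6 -11.4] -309.6
-10 [ 14.3 -14.1] -319.6
-7 [  8.5 -11.3] -326.6
[ 0.4 -0.3  0.1] [ 0.1  0.  -0.2] 0.025511568606114414
```

View pics/c2.png

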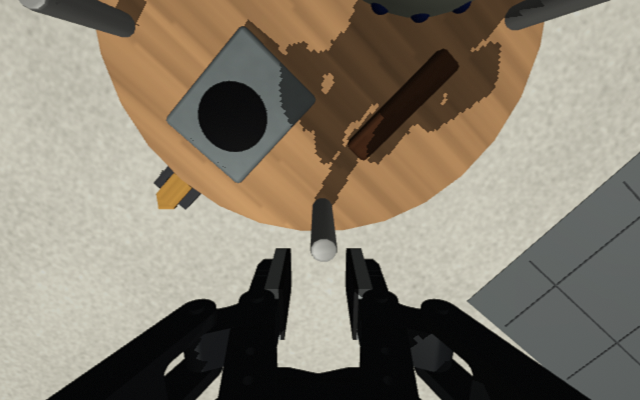

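```bash
python3 - <<'E'
from h import *
np.set_printoptions(precision=4,suppress=True)
P=pose("wrist");s=bot.read_state();print(s["position"])
print(proj("wrist",s["position"],P),proj("wrist",[*s["position"][:2],.098],P),px("wrist",323,250,.098,P))
E
```

```text
[ 0.4203 -0.3277  0.077 ]
[317.7906 239.6909] [317.7924 256.7626] [ 0.4249 -0.3276  0.098 ]
```

Emit:
carry_out:
  rows: [-3.5,9,0,0,0,-5,0.7,-8,16.3,0,0,0,-9,0.7,-5.7,19.3,0,0,0,-10,0.7,-2.2,20,0,0,0,-10,0.7,1.3,20.1,0,0,0,-10,0.7,4.7,19.6,0,0,0,-10,0.7,8.1,18.4,0,0,0,-10,0.7,11.1,16.8,0,0,0,-10,0.7,10.9,11.9,0,0,0,-8,0.7,12.5,10.2,0,0,0,-8,0.7]

```text
time: 5.12
position: [0.4497, -0.1654, 0.0768]
tool_rot: [-1.645, 0.854, 1.644]
ft_force: [-0.2, -0.9, 0.7]
grip_width: 0.0255
```

```bash
python3 - <<'E'
from h import *
np.set_printoptions(precision=4,suppress=True)
s=bot.read_state();print(s["position"],s["ft_force"],s["grip_width"],s["joints"])
shot("top","d1t",(370,155,500,285),4.5);shot("wrist","d1")
E
```

```text
[ 0.4497 -0.1654  0.0768] [-0.2276 -0.8936  0.6512] 0.025509381232909342 [-0.0243  0.1935 -0.2989  0.     -1.0778  0.6366]
```

View pics/d1t.png

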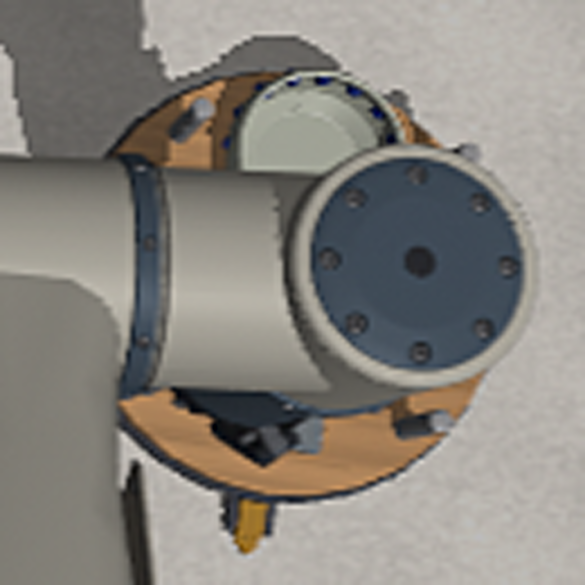

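View pics/d1.png

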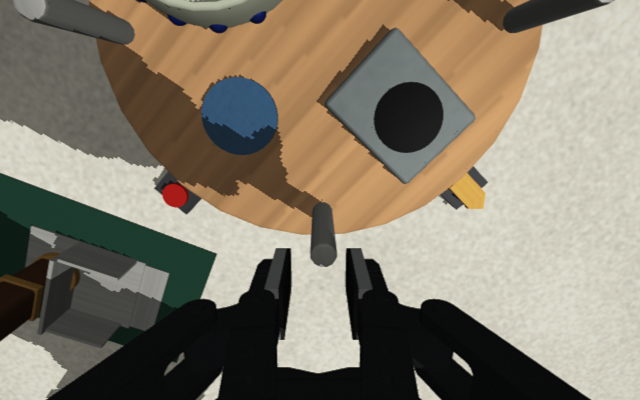

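```bash
python3 - <<'E'
from h import *
np.set_printoptions(precision=1,suppress=True)
P=pose("wrist");s=bot.read_state();M=R.from_rotvec(s["tool_rot"]).as_matrix();p=s["position"]
for x in(0,-.02,-.04):
  for z in(-.011,0,.011): print(x,z,*[proj("wrist",p+M@[x,y,z],P) for y in(-.0128,.0128)])
for z in(.098,.085,.07):
  q=px("wrist",323,256,z,P); print(z,(M.T@(q-p))*1000)
E
```

```text
0 -0.011 [297.4 219.6] [343.5 219.6]
0 0 [297.8 237.8] [343.  237.8]
0 0.011 [298.1 255.3] [342.6 255.3]
-0.02 -0.011 [295.  233.8] [346.3 233.8]
-0.02 0 [295.5 253.8] [345.8 253.8]
-0.02 0.011 [295.9 273. ] [345.3 273. ]
-0.04 -0.011 [292.1 251.8] [350.  251.8]
-0.04 0 [292.7 273.9] [349.3 273.9]
-0.04 0.011 [293.2 295. ] [348.6 295. ]
0.098 [-21.2   1.2   0.6]
0.085 [-8.2  1.4  7.2]
0.07 [ 6.7  1.6 14.9]
```

```bash
python3 - <<'E'
import cv2
im=cv2.imread('pics/d1.png');cv2.imwrite('pics/d1z.png',cv2.resize(im[190:350,230:410],None,fx=4,fy=3.7,interpolation=cv2.INTER_CUBIC))
E
```

```text
(no output)
```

View pics/d1z.png

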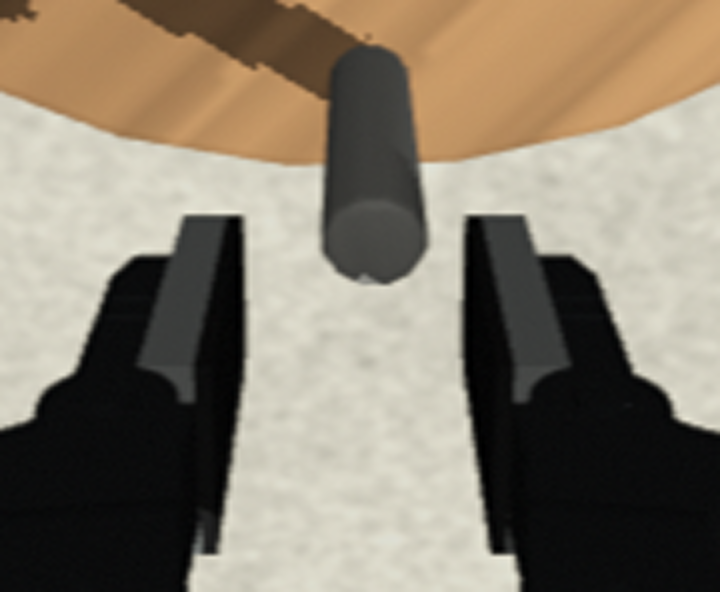

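Emit:
carry_out:
  rows: [0,0,-14,0,0,0,0.7,0,0,-13,0,0,0,0.7,0,0,0,0,0,0,1,0,0,0,0,0,0,1,0,0,0,0,0,0,1,0,0,0,0,0,0,1]
  squeeze: 20

```text
time: 5.98
position: [0.4474, -0.1656, 0.0474]
tool_rot: [-1.643, 0.853, 1.651]
ft_force: [3.2, -3.4, -26.6]
grip_width: 0.0133
```

```bash
python3 - <<'E'
from h import *
np.set_printoptions(precision=4,suppress=True)
s=bot.read_state();print(s["position"],s["ft_force"],s["grip_width"],s["joints"])
shot("wrist","d2",(220,150,420,350),4)
E
```

```text
[ 0.4474 -0.1656  0.0474] [  3.2401  -3.4092 -26.6191] 0.013297948725063716 [-0.0259  0.2233 -0.3443 -0.0012 -1.0073  0.6421]
```

View pics/d2.png

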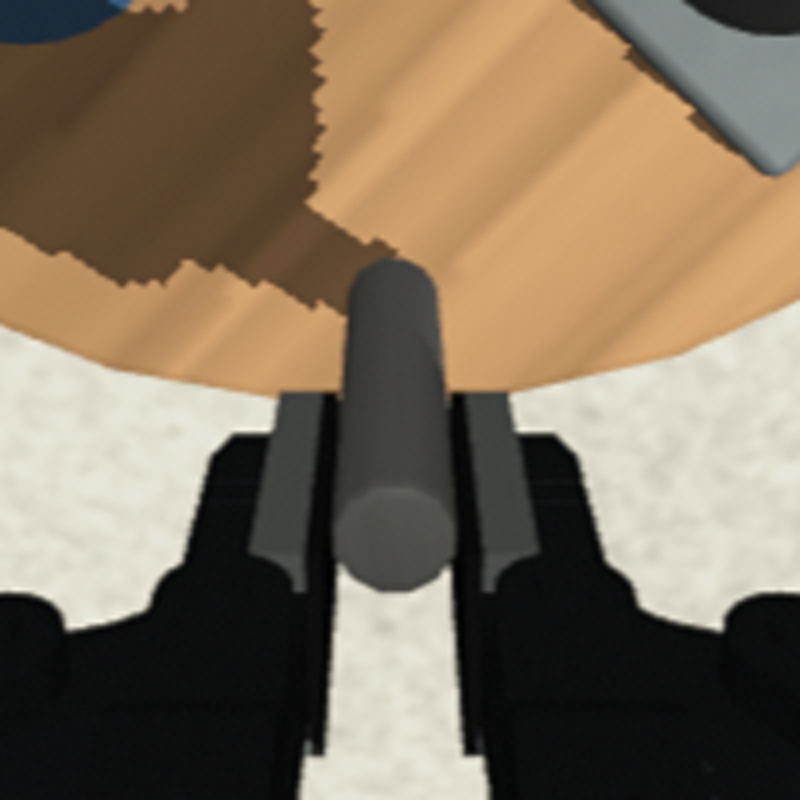

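Emit:
carry_out:
  rows: [8.5,5.5,0,0,0,-5,1,18.2,8.6,0,0,0,-10,1,19.4,5.3,0,0,0,-10,1,20,1.9,0,0,0,-10,1,20.1,-1.6,0,0,0,-10,1,19.5,-5.1,0,0,0,-10,1,18.3,-8.4,0,0,0,-10,1,16.6,-11.4,0,0,0,-10,1,14.3,-14.1,0,0,0,-10,1,8.5,-11.3,0,0,0,-7,1]

```text
time: 7.28
position: [0.6146, -0.1934, 0.0475]
tool_rot: [-0.448, 1.52, 0.456]
ft_force: [6.7, 6.9, -18.0]
grip_width: 0.0132
```

```bash
python3 - <<'E'
from h import *
np.set_printoptions(precision=4,suppress=True)
s=bot.read_state();print(s["position"],s["ft_force"],s["grip_width"],s["joints"])
shot("top","d3t",(370,155,500,285),4.5)
c=np.array([514.6,-261.6]);a=-326.6
p=c+115.5*np.array([np.cos(np.radians(a)),np.sin(np.radians(a))])
for d in [5]+[10]*8+[3]:
    a-=d;q=c+115.5*np.array([np.cos(np.radians(a)),np.sin(np.radians(a))]);print(-d,np.round(q-p,1),a);p=q
E
```

```text
[ 0.6146 -0.1934  0.0475] [  6.7148   6.9271 -17.9675] 0.01317218286287554 [-0.0662  0.5187  0.1102 -0.0058 -1.1611 -0.9252]
-5 [ 5.2 -8.6] -331.6
-10 [  8.  -18.5] -341.6
-10 [  4.7 -19.6] -351.6
-10 [  1.2 -20.1] -361.6
-10 [ -2.3 -20. ] -371.6
-10 [ -5.8 -19.3] -381.6
-10 [ -9. -18.] -391.6
-10 [-12.  -16.2] -401.6
-10 [-14.6 -13.8] -411.6
-3 [-4.8 -3.6] -414.6
```

View pics/d3t.png

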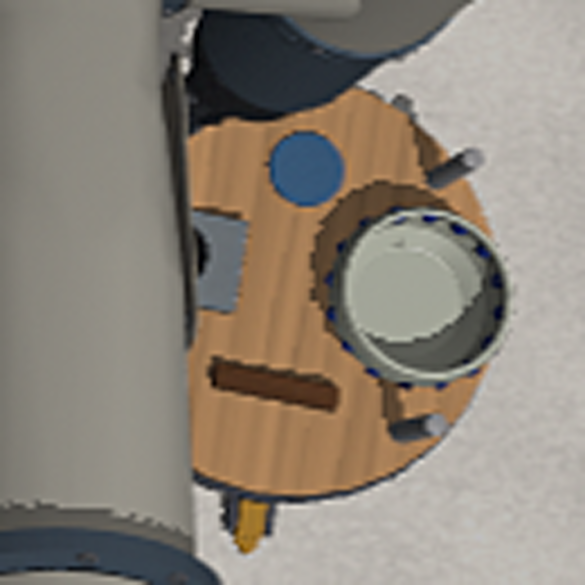

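Emit:
carry_out:
  rows: [5.2,-8.6,0,0,0,-5,1,8,-18.5,0,0,0,-10,1,4.7,-19.6,0,0,0,-10,1,1.2,-20.1,0,0,0,-10,1,-2.3,-20,0,0,0,-10,1,-5.8,-19.3,0,0,0,-10,1,-9,-18,0,0,0,-10,1,-12,-16.2,0,0,0,-10,1,-14.6,-13.8,0,0,0,-10,1,-4.8,-3.6,0,0,0,-3,1,0,0,0,0,0,0,1]

```text
time: 8.7
position: [0.5838, -0.3559, 0.0478]
tool_rot: [0.745, 1.438, -0.746]
ft_force: [7.1, -7.5, -20.8]
grip_width: 0.013
```

```bash
python3 - <<'E'
from h import *
np.set_printoptions(precision=4,suppress=True)
s=bot.read_state();print(s["position"],s["ft_force"],s["grip_width"],s["joints"])
shot("top","d4t",(370,155,500,285),4.5)
E
```

```text
[ 0.5838 -0.3559  0.0478] [  7.0624  -7.4573 -20.8211] 0.01300737545400424 [-0.3193  0.5905  0.2335  0.0007 -1.2125 -2.2081]
```

View pics/d4t.png

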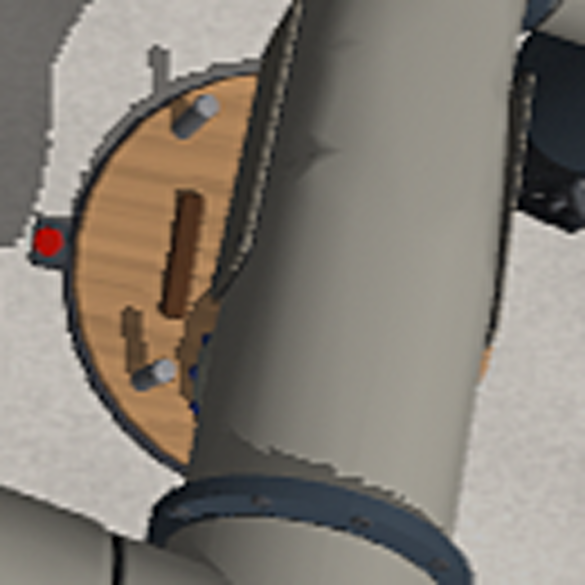

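Emit:
carry_out:
  rows: [0,0,0,0,0,0,0.5,0,0,0,0,0,0,0.5,0,0,20,0,0,0,0.3,0,0,40,0,0,0,0.2,0,0,50,0,0,0,0.2,0,0,40,0,0,0,0,0,28,0,0,0,5,0,0,28,0,0,0,5,0,0,28,0,0,0,5,0,0,28,0,0,0,5,0,1,28,0,0,0,5,0,1,28,0,0,0,5,0,1,28,0,0,0,5,0,1,28,0,0,0,5,0,1,28,0,0,0,5,0,1,28,0,0,0,5,0,1,28,0,0,0,5,0,1,28,0,0,0,5,0,0,26,0,0,0,6.6,0,0,0,0,0,0,0,0]

```text
time: 11.25
position: [0.5916, 0.0094, 0.2013]
tool_rot: [-0.166, 1.561, 0.166]
ft_force: [-0.6, -0.5, -0.8]
grip_width: 0.0857
```

```bash
python3 - <<'E'
from h import *
np.set_printoptions(precision=4,suppress=True)
s=bot.read_state();M=R.from_rotvec(s["tool_rot"]).as_matrix();print(s["position"],s["joints"],s["grip_width"], np.degrees(np.arctan2(M[1,1],M[0,1])))
P=pose("wrist")
for X in((.592,.006,.114),(.592,.006,.093),(.5068,-.0126,.002)):print(proj("wrist",X,P))
shot("wrist","e1");shot("top","e1t",(290,130,500,290),3.8)
E
```

```text
[0.5916 0.0094 0.2013] [ 0.2802  0.3362  0.2222  0.0003 -1.4538 -1.6398] 0.0856900198634777 102.10116090705658
[313.3175 191.5782]
[313.6356 184.8361]
[314.0382  81.987 ]
```

View pics/e1.png

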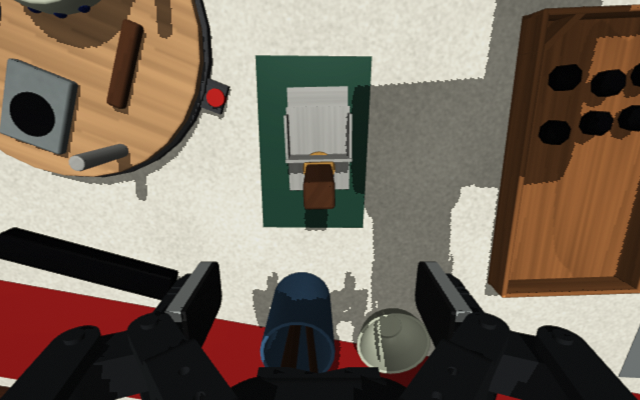

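View pics/e1t.png

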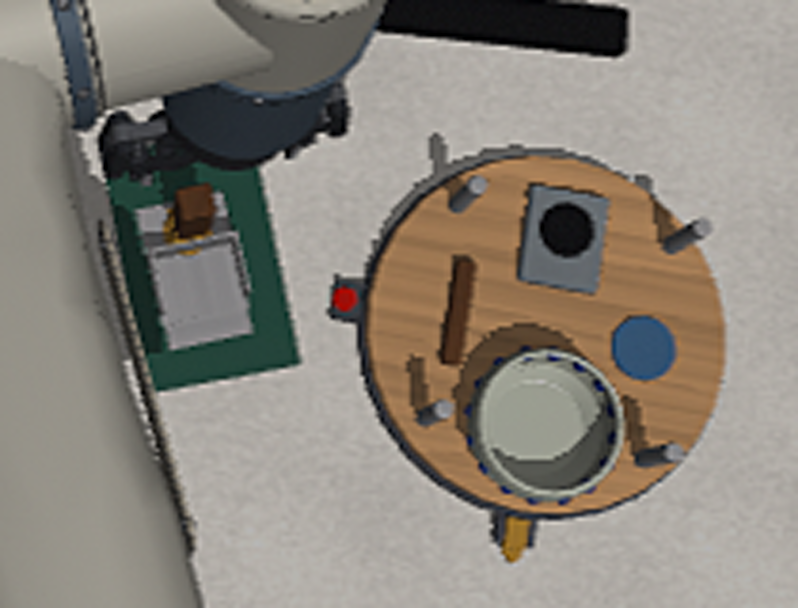

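```bash
python3 - <<'E'
from h import *
np.set_printoptions(precision=4,suppress=True)
import cv2
im=cv2.imread('pics/e1.png');cv2.imwrite('pics/e1z.png',cv2.resize(im[70:230,250:390],None,fx=5,fy=3.7,interpolation=cv2.INTER_CUBIC))
E
```

```text
(no output)
```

View pics/e1z.png

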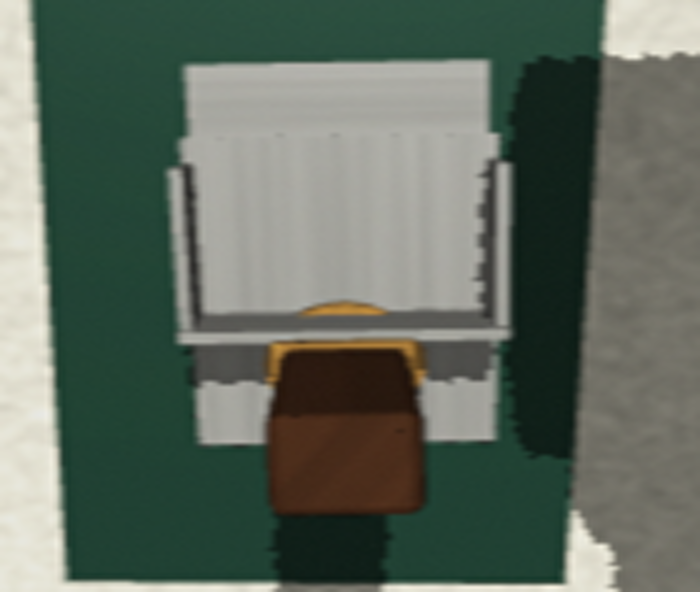

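```bash
python3 - <<'E'
from h import *
np.set_printoptions(precision=4,suppress=True)
P=pose("wrist")
f=lambda u,v,z:px("wrist",250+u/5,70+v/3.7,z,P)
print(f(347,462,.115),f(337,63,.002),f(185,65,.002),f(490,60,.002),f(198,443,.002),f(495,440,.002),f(268,514,.115),f(424,510,.115))
print([px("wrist",u,v,.001,P) for u,v in((256,56),(371,57),(363,227),(264,227))])
E
```

```text
[0.5931 0.0097 0.115 ] [ 0.5107 -0.0095  0.002 ] [ 0.5178 -0.0407  0.002 ] [0.5032 0.0219 0.002 ] [ 0.6273 -0.0178  0.002 ] [0.6122 0.0491 0.002 ] [ 0.6076 -0.0005  0.115 ] [0.6014 0.0244 0.115 ]
[array([ 0.4941, -0.0775,  0.001 ]), array([0.4706, 0.0385, 0.001 ]), array([0.6552, 0.0768, 0.001 ]), array([ 0.6797, -0.0395,  0.001 ])]
```

Emit:
carry_out:
  rows: [1.5,-0.5,-30,0,0,1.2,0,0,0,-35,0,0,0,0,0,0,-35,0,0,0,0,0,0,-25,0,0,0,0,0,0,-10,0,0,0,0,0,0,0,0,0,0,0.4,0,0,0,0,0,0,0.6,0,0,0,0,0,0,0.8,0,0,0,0,0,0,1,0,0,0,0,0,0,1,0,0,0,0,0,0,1]
  squeeze: 90

```text
time: 12.72
position: [0.5936, 0.0075, 0.0657]
tool_rot: [-0.18, 1.561, 0.18]
ft_force: [-0.7, 2.0, 6.4]
grip_width: 0.024
```

```bash
python3 - <<'E'
from h import *
np.set_printoptions(precision=4,suppress=True)
s=bot.read_state();M=R.from_rotvec(s["tool_rot"]).as_matrix();print(s["position"],s["joints"],s["grip_width"],s["ft_force"], np.degrees(np.arctan2(M[1,1],M[0,1])))
shot("wrist","e2")
E
```

```text
[0.5936 0.0075 0.0657] [ 0.2761  0.4107 -0.0192  0.0004 -1.1385 -1.6176] 0.024017264544339507 [-0.7448  2.0211  6.4433] 103.14300150545736
```

View pics/e2.png

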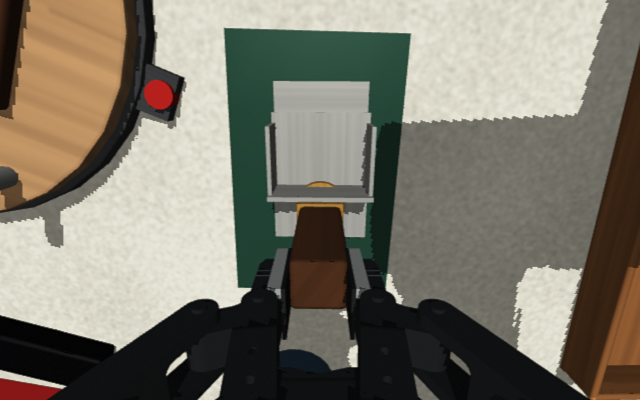

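Emit:
carry_out:
  rows: [0,0,10,0,0,0,1,0,0,20,0,0,0,1,0,0,25,0,0,0,1,0,0,25,0,0,0,1,0,20,10,0,0,1,1,2,30,0,0,0,0,1,3,31,0,0,0,0,1,4,31,0,0,0,0,1,4,31,0,0,0,0,1,4,31,0,0,0,0,1,4,31,0,0,0,0,1,4,31,0,0,0,0,1,4,31,0,0,0,0,1,4,25,0,0,0,0,1,4,16,0,0,0,0,1,0,0,0,0,0,0,1]

```text
time: 14.78
position: [0.6286, 0.3169, 0.1527]
tool_rot: [-0.196, 1.565, 0.195]
ft_force: [-0.6, 0.2, -1.8]
grip_width: 0.0241
```

```bash
python3 - <<'E'
from h import *
np.set_printoptions(precision=4,suppress=True)
s=bot.read_state();M=R.from_rotvec(s["tool_rot"]).as_matrix();print(s["position"],s["joints"],s["grip_width"],s["ft_force"], np.degrees(np.arctan2(M[1,1],M[0,1])))
shot("wrist","f1")
O=np.array([.5058,.2816]);a=np.radians(14.2);X=np.array([np.cos(a),np.sin(a)]);Y=np.array([-X[1],X[0]])
P=pose("wrist")
for x,y in((-.131,.049),(-.131,-.049),(-.094,.081),(-.094,-.081),(.171,.081),(.171,-.081)): print(x,y,proj("wrist",[*(O+x*X+y*Y),.035],P))
E
```

```text
[0.6286 0.3169 0.1527] [ 0.6876  0.588   0.4987 -0.0008 -1.4842 -2.0098] 0.024082218624393796 [-0.6181  0.2066 -1.8216] 104.24102106370923
-0.131 0.049 [ 385.9987 -191.9681]
-0.131 -0.049 [ 239.497  -191.8826]
-0.094 0.081 [ 428.4025 -123.2176]
-0.094 -0.081 [ 197.6351 -123.0997]
0.171 0.081 [400.6264 227.7426]
0.171 -0.081 [228.0785 227.7666]
```

View pics/f1.png

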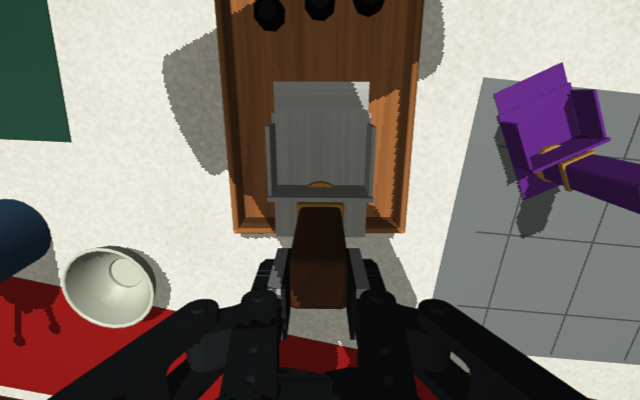

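```bash
python3 - <<'E'
from h import *
np.set_printoptions(precision=4,suppress=True)
import cv2
P=pose("wrist")
im=cv2.imread('pics/f1.png');cv2.imwrite('pics/f1z.png',cv2.resize(im[0:250,200:440],None,fx=3.2,fy=2.4,interpolation=cv2.INTER_CUBIC))
for u,v in((234,232),(406,233),(218,0),(424,0)):print(px("wrist",u,v,.035,P))
for u,v in((269,28),(320,20),(368,16)):print('l',px("wrist",u,v,.029,P))
E
```

```text
[0.6943 0.2512 0.035 ]
[0.6555 0.4087 0.035 ]
[0.5067 0.206  0.035 ]
[0.4678 0.3598 0.035 ]
l [0.5153 0.247  0.029 ]
l [0.4997 0.2853 0.029 ]
l [0.4875 0.3216 0.029 ]
```

View pics/f1z.png

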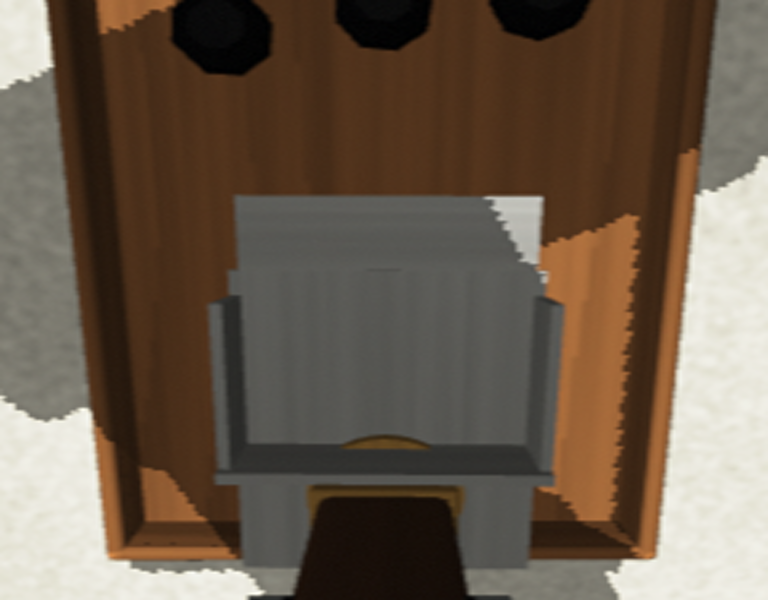

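Emit:
carry_out:
  rows: [4,2,-10,0,0,0,1,0,0,-25,0,0,0,1,0,0,-25,0,0,0,1,0,0,-16,0,0,0,1,0,0,-4,0,0,0,1,0,0,-2,0,0,0,1,0,0,0,0,0,0,1]

```text
time: 15.7
position: [0.6342, 0.3175, 0.0734]
tool_rot: [-0.193, 1.561, 0.194]
ft_force: [0.4, 0.1, -1.5]
grip_width: 0.024
```

```bash
python3 - <<'E'
from h import *
np.set_printoptions(precision=4,suppress=True)
s=bot.read_state();M=R.from_rotvec(s["tool_rot"]).as_matrix();print(s["position"],s["joints"],s["grip_width"],s["ft_force"], np.degrees(np.arctan2(M[1,1],M[0,1])))
shot("wrist","f2")
E
```

```text
[0.6342 0.3175 0.0734] [ 0.6838  0.6248  0.3618  0.0002 -1.3061 -2.0081] 0.02396398021127618 [ 0.4192  0.0866 -1.4952] 104.1254549766566
```

View pics/f2.png

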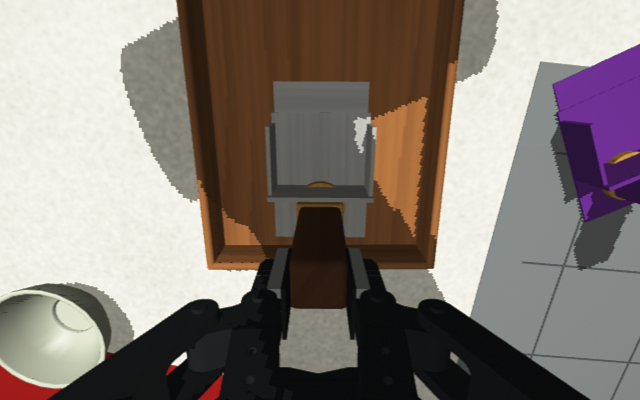

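Emit:
carry_out:
  rows: [0,0,-3,0,0,0,1,0,0,-1,0,0,0,1,0,0,-0.7,0,0,0,1,-3,-0.7,0,0,0,0,1,-5,-1.3,0,0,0,0,1]

```text
time: 16.38
position: [0.628, 0.316, 0.0708]
tool_rot: [-0.193, 1.556, 0.195]
ft_force: [1.7, 0.4, 5.4]
grip_width: 0.0238
```

Emit:
carry_out:
  rows: [-9.7,-2.4,0,0,0,0,1,-9.7,-2.4,0,0,0,0,1,-9.7,-2.4,0,0,0,0,1,-9.7,-2.4,0,0,0,0,1,-9.7,-2.4,0,0,0,0,1,-9.7,-2.4,0,0,0,0,1,-9.7,-2.4,0,0,0,0,1,-9.7,-2.4,0,0,0,0,1,-9.7,-2.4,0,0,0,0,1,-9.7,-2.4,0,0,0,0,1]

```text
time: 17.62
position: [0.5309, 0.2923, 0.0707]
tool_rot: [-0.193, 1.556, 0.196]
ft_force: [2.1, 0.7, 6.8]
grip_width: 0.0239
```

```bash
python3 - <<'E'
from h import *
shot("wrist","g1");shot("top","g1t",(170,140,330,290),4)
E
```

```text
(no output)
```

View pics/g1.png

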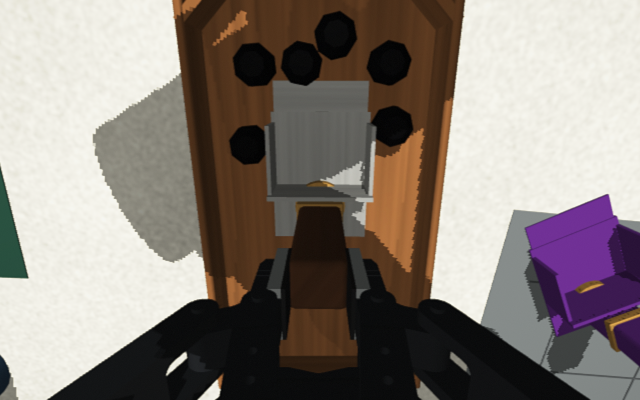

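View pics/g1t.png

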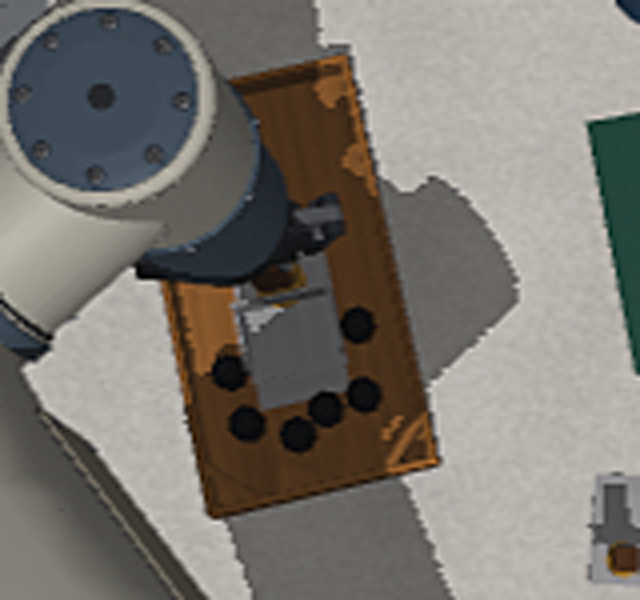

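Emit:
carry_out:
  rows: [-7.8,-1.9,0,0,0,0,1,-7.8,-1.9,0,0,0,0,1,-7.8,-1.9,0,0,0,0,1,-7.8,-1.9,0,0,0,0,1,-7.8,-1.9,0,0,0,0,1,-7.8,-1.9,0,0,0,0,1,-4,-1,0,0,0,0,1]

```text
time: 18.6
position: [0.4801, 0.2801, 0.0707]
tool_rot: [-0.193, 1.555, 0.196]
ft_force: [2.6, 0.4, 6.7]
grip_width: 0.024
```

```bash
python3 - <<'E'
from h import *
shot("wrist","g2")
E
```

```text
(no output)
```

View pics/g2.png

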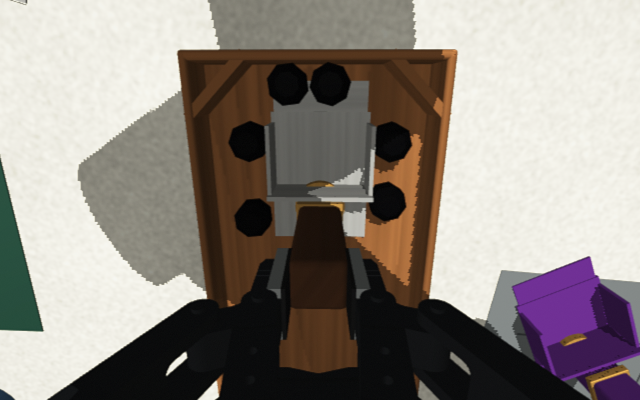

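Emit:
carry_out:
  rows: [0.7,-3,0,0,0,0,1,0.7,-3,0,0,0,0,1,-3.9,-1,0,0,0,0,1,-3.9,-1,0,0,0,0,1,-3.9,-1,0,0,0,0,1,-2,-0.5,0,0,0,0,1,0,0,0,0,0,0,1]

```text
time: 19.52
position: [0.4705, 0.2716, 0.0717]
tool_rot: [-0.192, 1.55, 0.198]
ft_force: [7.3, 1.2, 6.2]
grip_width: 0.024
```

```bash
python3 - <<'E'
from h import *
shot("wrist","g3",(160,20,480,260),2.5)
E
```

```text
(no output)
```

View pics/g3.png

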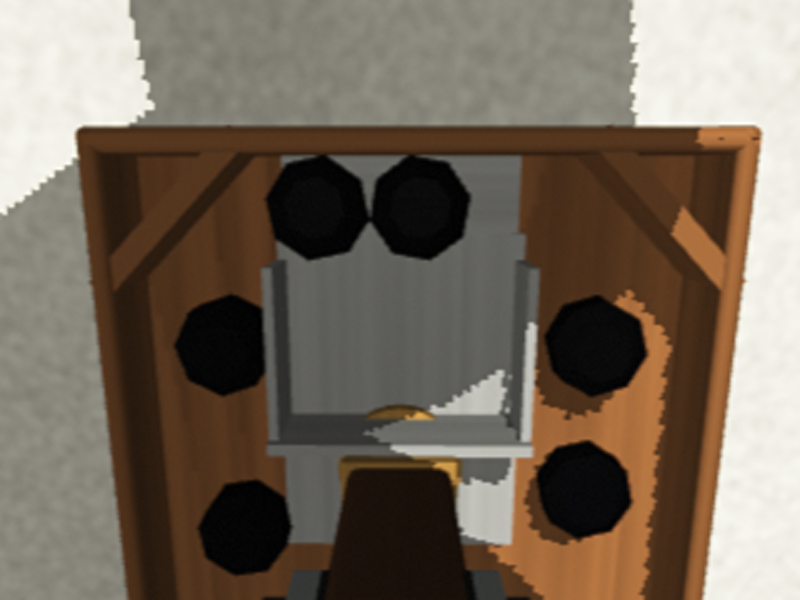

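Emit:
carry_out:
  rows: [5.6,1.4,4,-1.21,4.85,0,1,5.8,1.5,3,-1.21,4.85,0,1,5.9,1.5,2,-1.21,4.85,0,1,5.9,1.5,2,-1.21,4.85,0,1,6,1.5,2,-1.21,4.85,0,1,0,0,2,0,0,0,1,0,0,0,0,0,0,1,0,0,0,0,0,0,1]

```text
time: 20.58
position: [0.4946, 0.277, 0.0837]
tool_rot: [-0.246, 1.993, 0.159]
ft_force: [0.2, 0.0, -2.9]
grip_width: 0.0236
```

```bash
python3 - <<'E'
from h import *
s=bot.read_state();print(s["joints"])
shot("wrist","g4",(160,20,480,260),2.5)
E
```

```text
[ 0.66112851  0.67727194  0.4567259  -0.17411759 -1.74849059 -1.98096449]
```

View pics/g4.png

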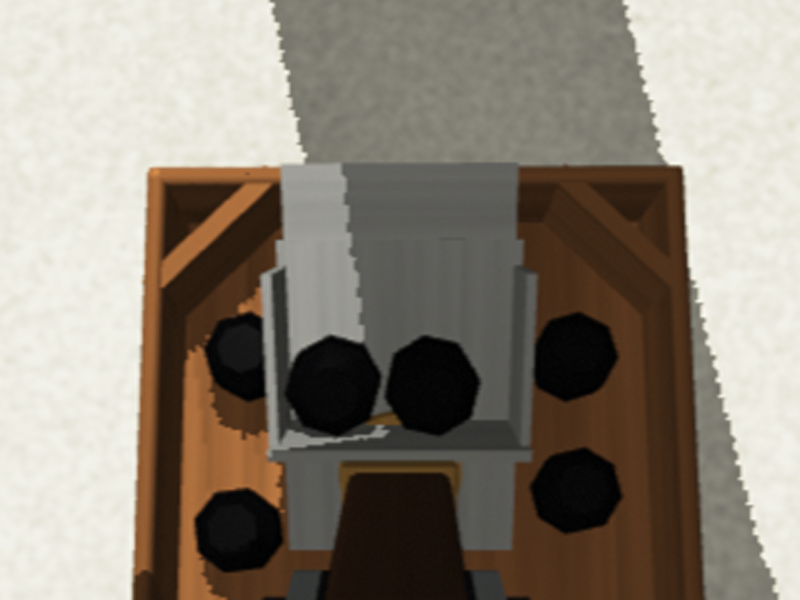

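Emit:
carry_out:
  rows: [0,0,15,0,0,0,1,0,0,30,0,0,0,1,0,0,35,0,0,0,1,2,-12,25,0,0,0,1,4,-28,10,0,0,0,1,4,-38,0,0,0,0,1,4,-38,0,0,0,0,1,4,-38,0,0,0,0,1,4,-38,0,0,0,0,1,4,-38,0,0,0,0,1,4,-38,0,0,0,0,1,4,-38,0,0,0,0,1,4,-38,0,0,0,0,1,4,-38,0,0,0,0,1,4,-38,0,0,0,0,1,4,-38,0,0,0,0,1,4,-25,0,0,0,0,1,0,-14,0,0,0,0,1,0,0,0,0,0,0,1]

```text
time: 23.0
position: [0.5482, -0.2209, 0.1978]
tool_rot: [-0.245, 1.996, 0.158]
ft_force: [-0.5, 0.2, -1.7]
grip_width: 0.0238
```

```bash
python3 - <<'E'
from h import *
s=bot.read_state();print(s["joints"])
shot("wrist","g5")
P=pose("wrist")
print(proj("wrist",(.4416,-.2493,.074),P),proj("wrist",(.4416,-.2493,.033),P))
E
```

```text
[-0.03913219  0.64929127  0.57842487  0.12524247 -1.91879627 -1.2688685 ]
[315.07897332 124.95754047] [315.34755824 138.12908359]
```

View pics/g5.png

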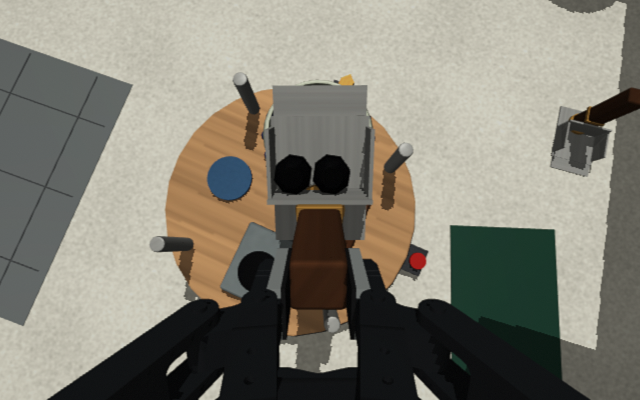

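```bash
python3 - <<'E'
from h import *
np.set_printoptions(precision=4,suppress=True)
P=pose("wrist")
A=[px("wrist",u,v,.098,P) for u,v in((240,78),(405,151),(157,243),(333,325))]
print(*A);print(np.mean(A,0))
E
```

```text
[ 0.4235 -0.3247  0.098 ] [ 0.4539 -0.1634  0.098 ] [ 0.5853 -0.353   0.098 ] [ 0.6145 -0.1902  0.098 ]
[ 0.5193 -0.2578  0.098 ]
```

Emit:
carry_out:
  rows: [0.3,0.3,-9,2.02,-8.08,0,1,0.3,0.3,-9,2.02,-8.08,0,1,0.3,0.3,-9,2.02,-8.08,0,1,-6.7,-1.7,4,1.21,-4.85,0,1,-6.7,-1.7,4,1.21,-4.85,0,1]

```text
time: 23.68
position: [0.5354, -0.2214, 0.1795]
tool_rot: [-0.173, 1.386, 0.206]
ft_force: [-0.4, -0.2, -2.6]
grip_width: 0.0238
```

```bash
python3 - <<'E'
from h import *
np.set_printoptions(precision=4,suppress=True)
s=bot.read_state();print(s["joints"],s["position"]);M=R.from_rotvec(s["tool_rot"]).as_matrix();print(M,"tilt",np.degrees(np.arcsin(M[2,2])))
shot("wrist","g6",(160,0,480,260),2.5)
P=pose("wrist")
E
```

```text
[-0.1735  0.2164  0.0183 -0.0769 -1.2117 -1.1278] [ 0.5354 -0.2214  0.1795]
[[ 0.1708 -0.2457  0.9542]
 [ 0.0431  0.9694  0.2419]
 [-0.9844 -0.0002  0.1762]] tilt 10.146925698776958
```

View pics/g6.png

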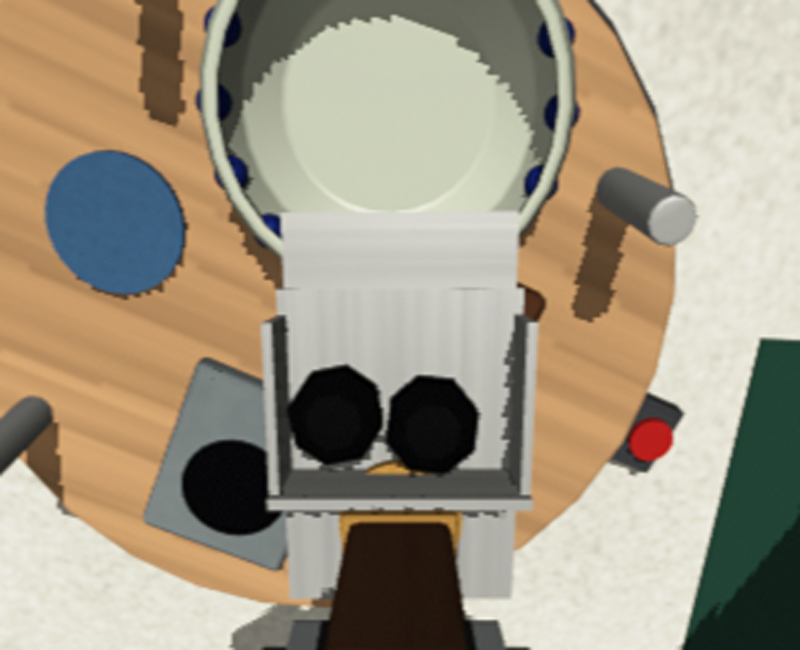

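```bash
python3 - <<'E'
from h import *
np.set_printoptions(precision=4,suppress=True)
P=pose("wrist")
# near outer rim edge pt, left/right extremes of rim outer
for u,v in((388,262),(203,85),(575,85)):print(px("wrist",160+u/2.5,v/2.5,.074,P))
print("nose",px("wrist",160+400/2.5,213/2.5,.0996,P),px("wrist",160+400/2.5,213/2.5,.095,P), P[2])
E
```

```text
[ 0.4863 -0.2358  0.074 ]
[ 0.4514 -0.2984  0.074 ]
[ 0.4257 -0.1964  0.074 ]
nose [ 0.4674 -0.2369  0.0996] [ 0.4681 -0.2367  0.095 ] [ 0.4309 -0.2475  0.3387]
```

Emit:
carry_out:
  rows: [-15,-4,3,2.02,-8.08,0,1,-15,-4,3,2.02,-8.08,0,1,-15,-4,3,2.02,-8.08,0,1,-13.5,-3.5,-2.5,1.82,-7.28,0,1,-13.5,-3.5,-2.5,1.82,-7.28,0,1,0,0,0,0,0,0,1,0,0,0,0,0,0,1]

```text
time: 24.6
position: [0.4645, -0.2413, 0.1828]
tool_rot: [-0.087, 0.701, 0.237]
ft_force: [0.6, -0.9, -1.1]
grip_width: 0.0239
```

```bash
python3 - <<'E'
from h import *
np.set_printoptions(precision=4,suppress=True)
s=bot.read_state();print(s["joints"],s["position"]);M=R.from_rotvec(s["tool_rot"]).as_matrix();print("tilt",np.degrees(np.arcsin(M[2,2])))
shot("wrist","g7",(160,0,480,260),2.5)
E
```

```text
[-0.798  -0.0046 -0.2947 -0.9105 -0.9864 -0.1124] [ 0.4645 -0.2413  0.1828]
tilt 49.608646702690784
```

View pics/g7.png

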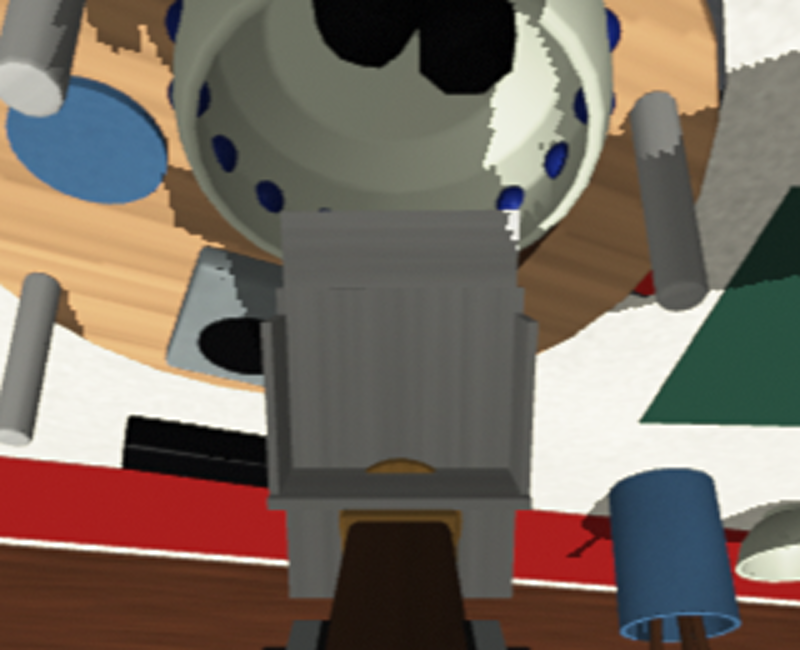

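Emit:
carry_out:
  rows: [13.5,3.5,4,-1.82,7.28,0,1,13.5,3.5,4,-1.82,7.28,0,1,15,4,0,-2.02,8.08,0,1,15,4,0,-2.02,8.08,0,1,15,4,0,-2.02,8.08,0,1,6.7,1.7,0,-1.21,4.85,0,1,6.7,1.7,0,-1.21,4.85,0,1]

```text
time: 25.52
position: [0.5515, -0.2157, 0.1906]
tool_rot: [-0.196, 1.564, 0.197]
ft_force: [0.7, -1.3, -1.7]
grip_width: 0.0237
```

```bash
python3 - <<'E'
from h import *
np.set_printoptions(precision=4,suppress=True)
s=bot.read_state();print(s["joints"],s["position"]);M=R.from_rotvec(s["tool_rot"]).as_matrix();print("tilt",np.degrees(np.arcsin(M[2,2])))
shot("top","g8",(170,130,500,330),2.4)
E
```

```text
[-0.1091  0.3437  0.2064 -0.0002 -1.4355 -1.2113] [ 0.5515 -0.2157  0.1906]
tilt -0.10719806845750716
```

View pics/g8.png

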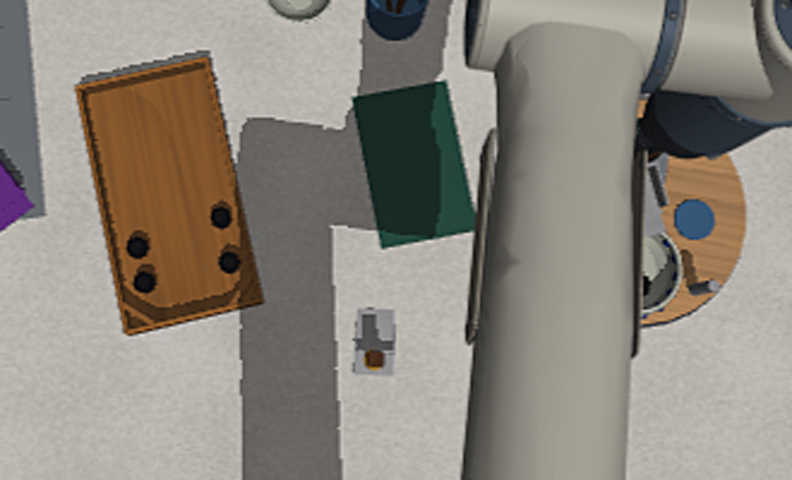

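```bash
python3 - <<'E'
from h import *
P=pose("top");O=np.array([.5058,.2816]);a=np.radians(14.2);X=np.array([np.cos(a),np.sin(a)]);Y=np.array([-X[1],X[0]])
for u,v in((137,245),(145,281),(221,217),(230,262)):
    d=px("top",170+u/2.4,130+v/2.4,.029,P)[:2]-O;print(d@X,d@Y)
E
```

```text
-0.030859412119984237 0.049031681477300665
-0.07399145240001354 0.048349602672395894
-0.021245528681866126 -0.052716698747095954
-0.07525010232222079 -0.05170637949171809
```

Emit:
carry_out:
  rows: [1.5,15,0,0,0,0,1,3,30,0,0,0,0,1,4,40,0,0,0,0,1,4,40,0,0,0,0,1,4,40,0,0,0,0,1,4,40,0,0,0,0,1,4,40,0,0,0,0,1,4,40,0,0,0,0,1,4,40,0,0,0,0,1,4,40,0,0,0,0,1,4,40,0,0,0,0,1,4,40,0,0,0,0,1,4,40,0,0,0,0,1,4,40,-10,0,0,0,1,3,30,-20,0,0,0,1,2,14,-20,0,0,0,1,0,0,0,0,0,0,1]

```text
time: 27.7
position: [0.6045, 0.3508, 0.1376]
tool_rot: [-0.194, 1.566, 0.195]
ft_force: [0.0, -0.3, -1.5]
grip_width: 0.0243
```

```bash
python3 - <<'E'
from h import *
shot("wrist","h1")
E
```

```text
(no output)
```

View pics/h1.png

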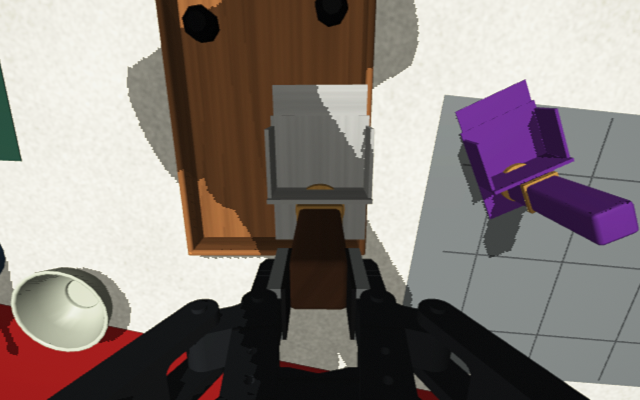

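Emit:
carry_out:
  rows: [0,0,-20,0,0,0,1,0,0,-20,0,0,0,1,0,0,-15,0,0,0,1,0,0,0,0,0,0,1]

```text
time: 28.25
position: [0.6061, 0.349, 0.0845]
tool_rot: [-0.191, 1.564, 0.194]
ft_force: [0.8, 0.5, -2.0]
grip_width: 0.0242
```

```bash
python3 - <<'E'
from h import *
shot("wrist","h2",(160,0,480,260),2.5)
E
```

```text
(no output)
```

View pics/h2.png

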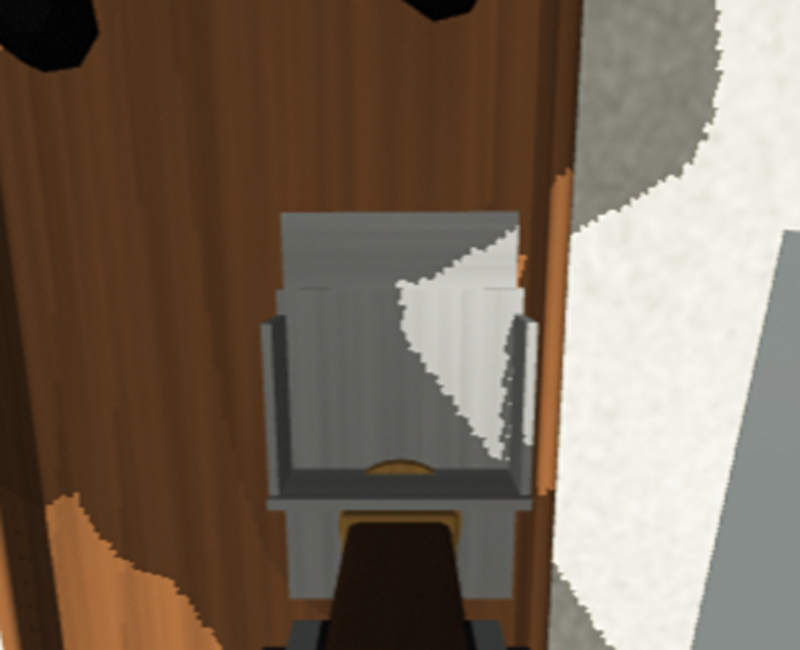

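Emit:
carry_out:
  rows: [0,0,-8,0,0,0,1,0,0,-5,0,0,0,1,0,0,-3,0,0,0,1,-5,-1.2,0,0,0,0,1,-9.7,-2.4,0,0,0,0,1,-9.7,-2.4,0,0,0,0,1,-9.7,-2.4,0,0,0,0,1,-9.7,-2.4,0,0,0,0,1,-9.7,-2.4,0,0,0,0,1,-9.7,-2.4,0,0,0,0,1,-9.7,-2.4,0,0,0,0,1,-9.7,-2.4,0,0,0,0,1,-9.7,-2.4,0,0,0,0,1,-9.7,-2.4,0,0,0,0,1]

```text
time: 30.05
position: [0.5062, 0.3259, 0.0714]
tool_rot: [-0.19, 1.558, 0.197]
ft_force: [1.5, 1.0, 5.7]
grip_width: 0.024
```

```bash
python3 - <<'E'
from h import *
shot("wrist","h3",(160,0,480,260),2.5)
E
```

```text
(no output)
```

View pics/h3.png

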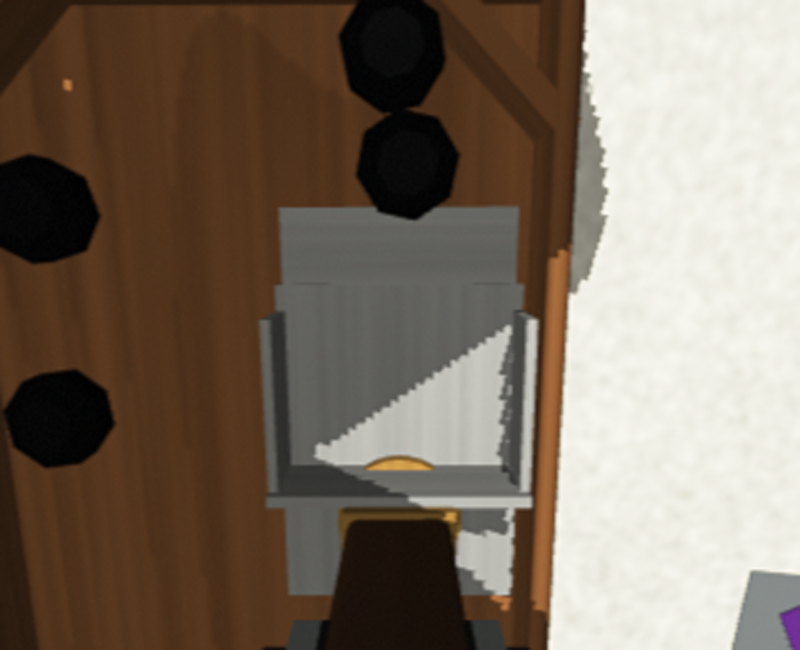

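Emit:
carry_out:
  rows: [-5.1,-6.6,0,0,0,-2,1,-5.1,-6.6,0,0,0,-2,1,-5.1,-6.6,0,0,0,-2,1,-5.1,-6.6,0,0,0,-2,1,-5.1,-6.6,0,0,0,-2,1,-5.1,-6.6,0,0,0,-2,1,0,0,0,0,0,0,1]

```text
time: 30.98
position: [0.4752, 0.2858, 0.0711]
tool_rot: [-0.025, 1.567, 0.032]
ft_force: [0.7, 0.5, 5.0]
grip_width: 0.0237
```

```bash
python3 - <<'E'
from h import *
shot("wrist","h4",(160,0,480,260),2.5)
E
```

```text
(no output)
```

View pics/h4.png

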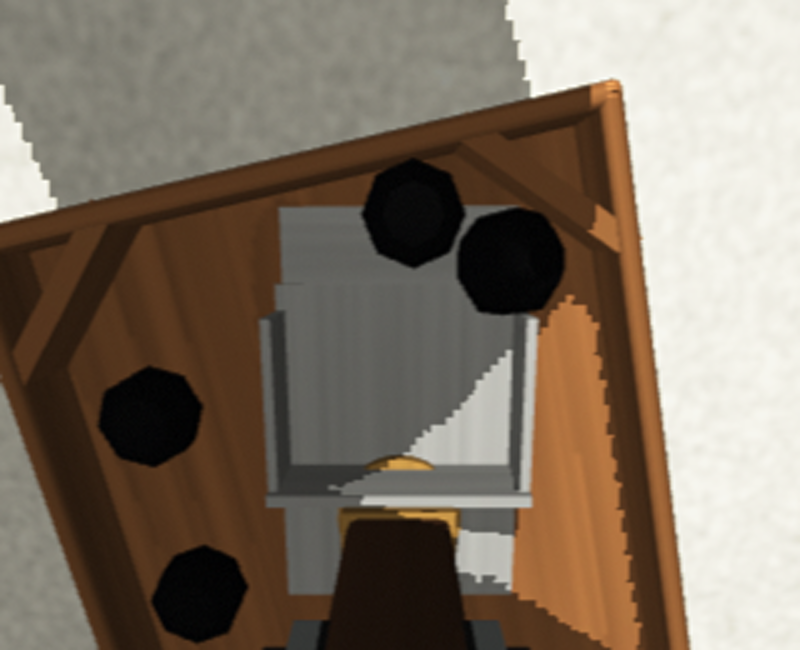

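Emit:
carry_out:
  rows: [0,3.5,0,0,0,0,1,0,3.5,0,0,0,0,1,-2.5,0,0,0,0,0,1,-2.5,0,0,0,0,0,1,0,0,0,0,0,0,1]

```text
time: 31.65
position: [0.4731, 0.292, 0.0724]
tool_rot: [-0.028, 1.562, 0.032]
ft_force: [6.7, -3.9, 7.8]
grip_width: 0.0239
```

```bash
python3 - <<'E'
from h import *
shot("wrist","h5",(160,0,480,260),2.5)
E
```

```text
(no output)
```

View pics/h5.png

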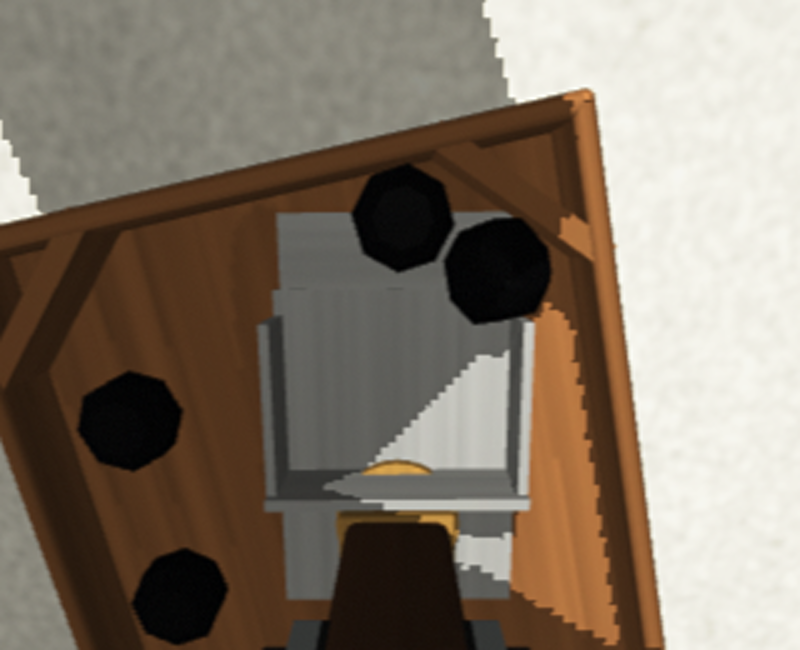

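Emit:
carry_out:
  rows: [6,0.2,0,0,0,0,1,10,0.3,0,0,0,0,1,10,0.3,0,0,0,0,1,10,0.3,0,0,0,0,1,0,2,0,0,0,4,1,0,2,0,0,0,4,1,0,1,0,0,0,4,1,0,0,0,0,0,0,1]

```text
time: 32.7
position: [0.506, 0.2992, 0.0708]
tool_rot: [-0.191, 1.56, 0.197]
ft_force: [0.2, 0.8, 7.4]
grip_width: 0.0241
```

```bash
python3 - <<'E'
from h import *
shot("wrist","h6",(160,0,480,260),2.5)
E
```

```text
(no output)
```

View pics/h6.png

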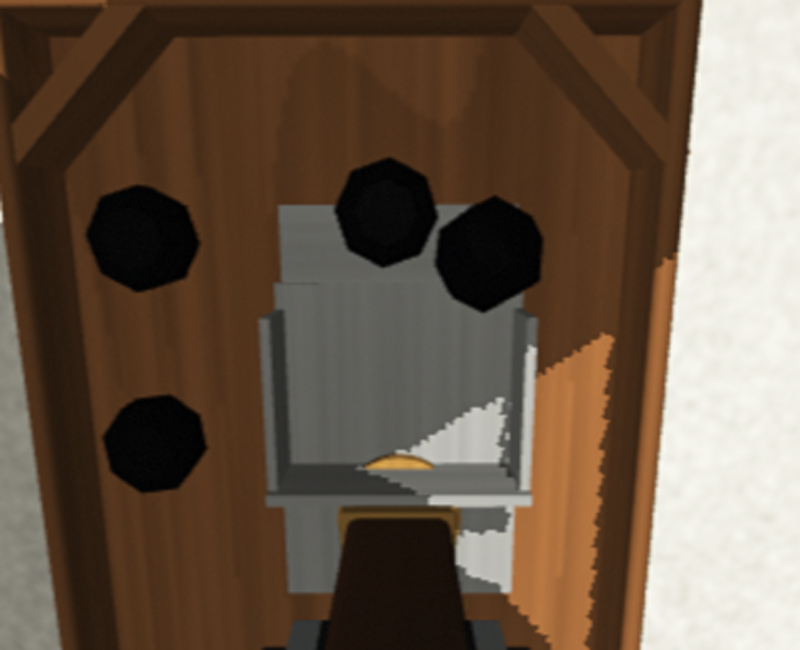

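Emit:
carry_out:
  rows: [-4.9,-1.2,0,0,0,0,1,-4.9,-1.2,0,0,0,0,1,-4.9,-1.2,0,0,0,0,1,-4.9,-1.2,0,0,0,0,1,-4.9,-1.2,0,0,0,0,1,-4.9,-1.2,0,0,0,0,1,0,0,0,0,0,0,1]

```text
time: 33.62
position: [0.477, 0.2925, 0.0711]
tool_rot: [-0.19, 1.558, 0.197]
ft_force: [1.4, 0.2, 8.3]
grip_width: 0.0241
```

```bash
python3 - <<'E'
from h import *
shot("wrist","h7",(160,0,480,260),2.5)
E
```

```text
(no output)
```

View pics/h7.png

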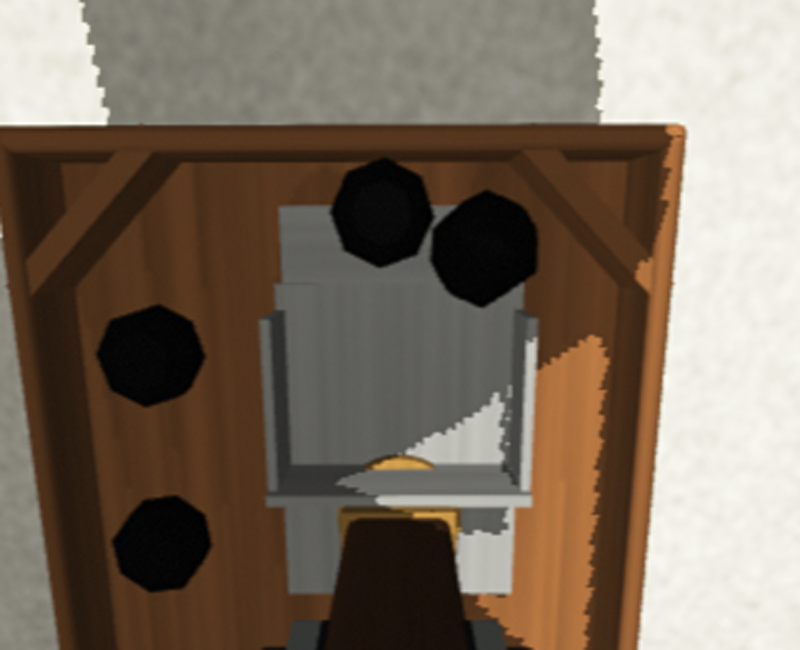

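Emit:
carry_out:
  rows: [-3.9,-1,0,0,0,0,1,-3.9,-1,0,0,0,0,1,-2.9,-0.7,0,0,0,0,1,-1.5,-0.4,0,0,0,0,1,0,0,0,0,0,0,1]

```text
time: 34.3
position: [0.4667, 0.2897, 0.0718]
tool_rot: [-0.19, 1.555, 0.198]
ft_force: [5.2, 0.3, 8.5]
grip_width: 0.0241
```

```bash
python3 - <<'E'
from h import *
shot("wrist","h8",(160,0,480,260),2.5)
E
```

```text
(no output)
```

View pics/h8.png

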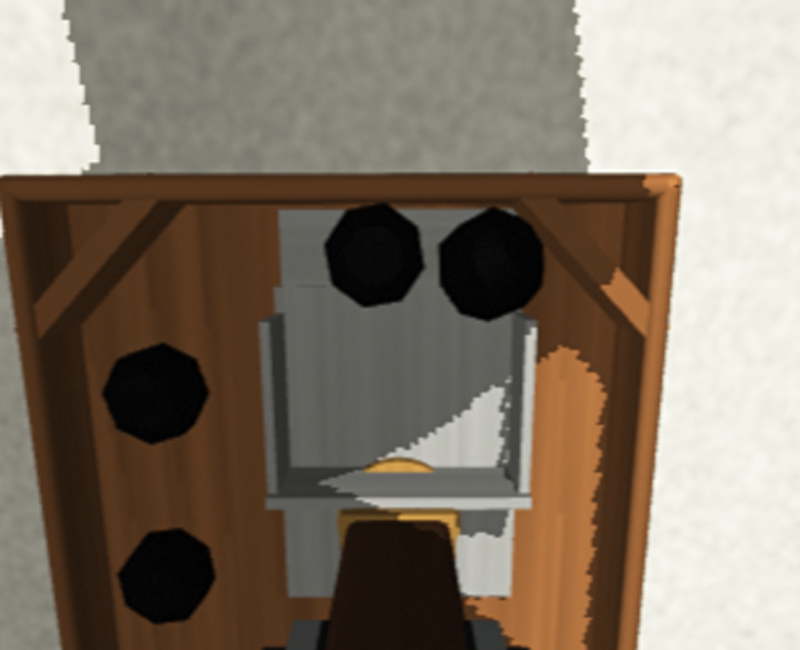

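Emit:
carry_out:
  rows: [9.3,2.3,5,-0.97,3.88,0,1,9.3,2.3,6,-0.97,3.88,0,1,1.7,-6.7,6,5.82,1.45,0,1,1.7,-6.7,6,5.82,1.45,0,1,0,0,0,0,0,0,1]

```text
time: 34.98
position: [0.4863, 0.2777, 0.0919]
tool_rot: [-0.049, 1.72, 0.361]
ft_force: [-0.5, -0.3, -2.6]
grip_width: 0.024
```

```bash
python3 - <<'E'
from h import *
shot("wrist","h9",(160,0,480,260),2.5)
E
```

```text
(no output)
```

View pics/h9.png

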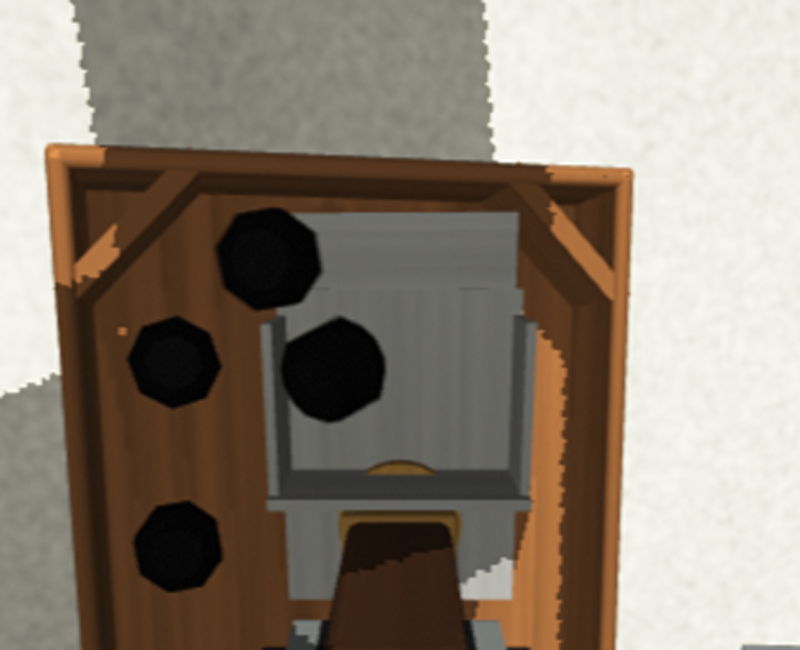

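Emit:
carry_out:
  rows: [-2.2,9,0,-9.2,-2.3,0,1,-1.5,6,0,-7,0,0,1,0,0,0,0,0,0,1]

```text
time: 35.4
position: [0.4798, 0.2971, 0.09]
tool_rot: [-0.272, 1.722, 0.119]
ft_force: [-0.3, -0.5, -2.2]
grip_width: 0.024
```

```bash
python3 - <<'E'
from h import *
shot("wrist","h10",(160,0,480,260),2.5)
E
```

```text
(no output)
```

View pics/h10.png

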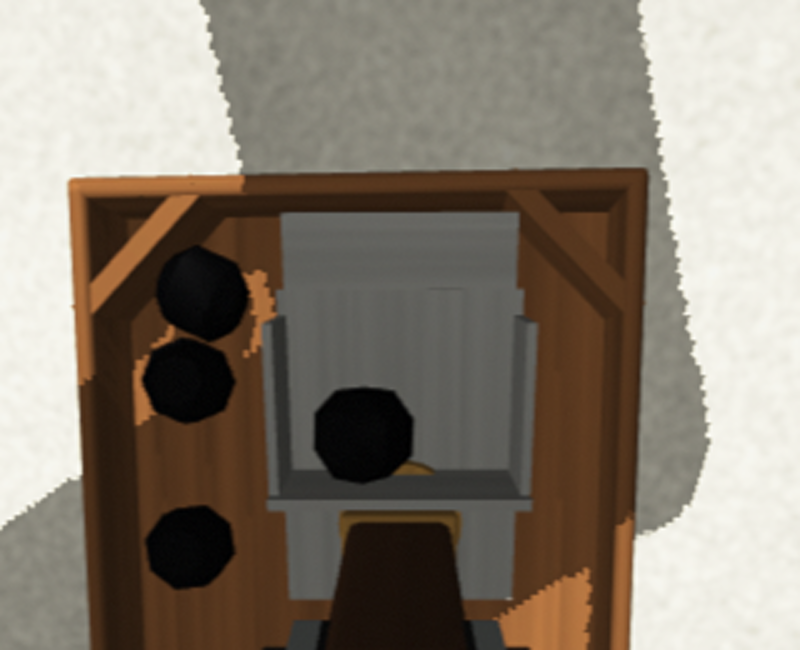

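```bash
cat >> h.py <<'E'
def att():
    s=bot.read_state();M=R.from_rotvec(s["tool_rot"]).as_matrix()
    # scoop axes: z=-tool x, y=tool y, x=tool z?
    z=-M[:,0];y=M[:,1];x=np.cross(y,z);p=s["position"]
    yaw=np.degrees(np.arctan2(x[1],x[0]));pitch=np.degrees(np.arcsin(x[2]))*-1;roll=np.degrees(np.arcsin(y[2]))
    O=np.array([.509,.288]);a=np.radians(14);X=np.array([np.cos(a),np.sin(a)]);Y=np.array([-X[1],X[0]])
    o=p-.066*z;n=o-.086*x
    f=lambda q:np.round(1000*np.array([(q[:2]-O)@X,(q[:2]-O)@Y,q[2]]),1)
    print("TCP",np.round(p,4),"yaw %.1f noseup %.1f roll(+y up) %.1f"%(yaw,pitch,roll),"tray: tcp",f(p),"origin",f(o),"nose",f(n),"world nose",np.round(n,4))
E
python3 -c "from h import *;att()"
```

```text
TCP [0.4802 0.2961 0.0904] yaw 13.6 noseup 9.8 roll(+y up) -4.2 tray: tcp [-26.   14.8  90.4] origin [-37.2  10.   25.6] nose [-122.    10.7   40.2] world nose [0.3881 0.2689 0.0402]
```

Emit:
carry_out:
  rows: [0,0,15,1.34,2.9,0,1,2,0,20,1.34,2.9,0,1,6,0,15,0,0,0,1,12,-2,0,0,0,0,1,18,-3,0,0,0,0,1,18,-3,0,0,0,0,1,18,-3,0,0,0,0,1,18,-3,0,0,0,0,1,18,-2,0,0,0,0,1,18,-2,0,0,0,0,1,12,0,0,0,0,0,1,4,0,0,0,0,0,1,0,0,0,0,0,0,1]

```text
time: 37.08
position: [0.6254, 0.276, 0.1409]
tool_rot: [-0.229, 1.817, 0.173]
ft_force: [-0.9, 0.9, -3.1]
grip_width: 0.0239
```

```bash
python3 -c "
from h import *
att();shot('wrist','i1',(100,0,480,300),2.1)"
```

```text
TCP [0.6254 0.276  0.1409] yaw 14.2 noseup 14.8 roll(+y up) -0.1 tray: tcp [110.1 -39.8 140.9] origin [ 93.3 -40.   77.1] nose [ 10.1 -40.3  99. ] world nose [0.5286 0.2513 0.099 ]
```

View pics/i1.png

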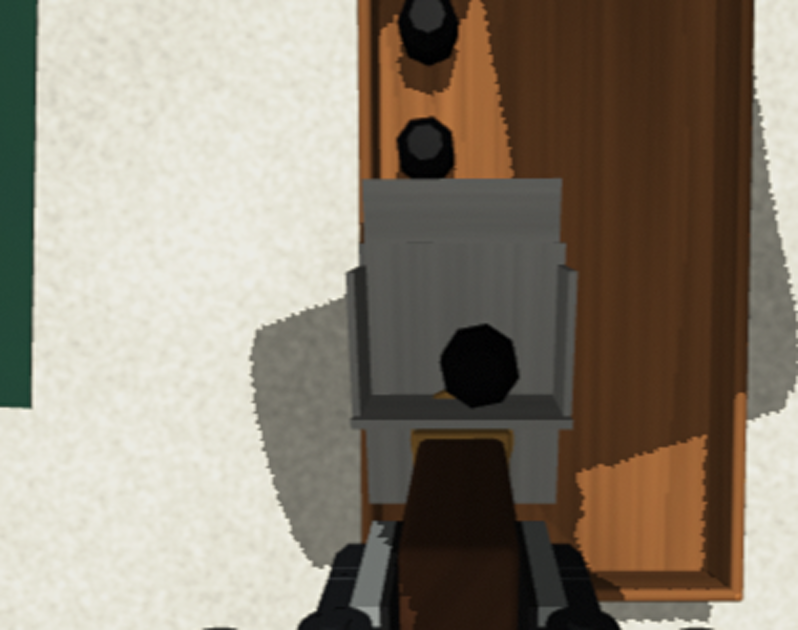

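Emit:
carry_out:
  rows: [-0.7,3,-15,0,0,0,1,0,0,-15,0.9,-3.64,0,1,0,0,-10,0.9,-3.64,0,1,0,0,-10,0.9,-3.64,0,1,0,0,-6,0.75,-3,0,1,0,0,0,0,0,0,1]

```text
time: 37.88
position: [0.6226, 0.2788, 0.0852]
tool_rot: [-0.2, 1.57, 0.192]
ft_force: [0.0, 0.2, -2.0]
grip_width: 0.0241
```

```bash
python3 -c "
from h import *
att();shot('wrist','i2',(100,0,480,300),2.1)"
```

```text
TCP [0.6226 0.2788 0.0852] yaw 14.3 noseup 0.5 roll(+y up) -0.2 tray: tcp [108.  -36.4  85.2] origin [107.5 -36.6  19.2] nose [ 21.5 -37.1  20. ] world nose [0.5388 0.2572 0.02  ]
```

View pics/i2.png

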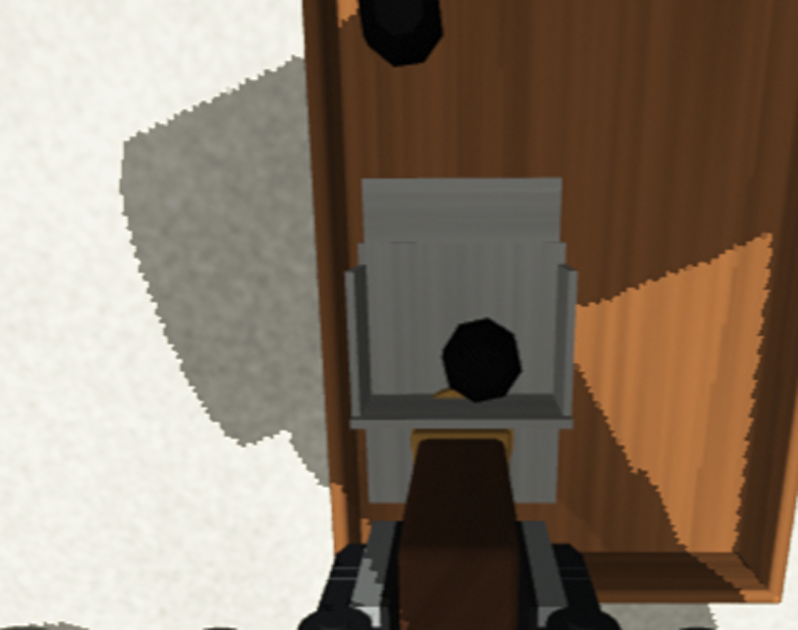

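Emit:
carry_out:
  rows: [0,0,-8,0,0,0,1,0,0,-6,0,0,0,1,0,0,-3,0,0,0,1,-5,-1.2,0,0,0,0,1,-8,-2,0,0,0,0,1,-9.7,-2.4,0,0,0,0,1,-9.7,-2.4,0,0,0,0,1,-9.7,-2.4,0,0,0,0,1,-9.7,-2.4,0,0,0,0,1,-9.7,-2.4,0,0,0,0,1,-9.7,-2.4,0,0,0,0,1,-9.7,-2.4,0,0,0,0,1,-9.7,-2.4,0,0,0,0,1]

```text
time: 39.55
position: [0.5364, 0.2576, 0.0709]
tool_rot: [-0.198, 1.562, 0.193]
ft_force: [1.6, 0.5, 5.8]
grip_width: 0.0239
```

```bash
python3 -c "
from h import *
att();shot('wrist','i3',(100,0,480,300),2.1)"
```

```text
TCP [0.5364 0.2576 0.0709] yaw 14.3 noseup 0.0 roll(+y up) -0.2 tray: tcp [ 19.3 -36.1  70.9] origin [ 19.2 -36.3   4.9] nose [-66.8 -36.7   4.9] world nose [0.4531 0.2362 0.0049]
```

View pics/i3.png

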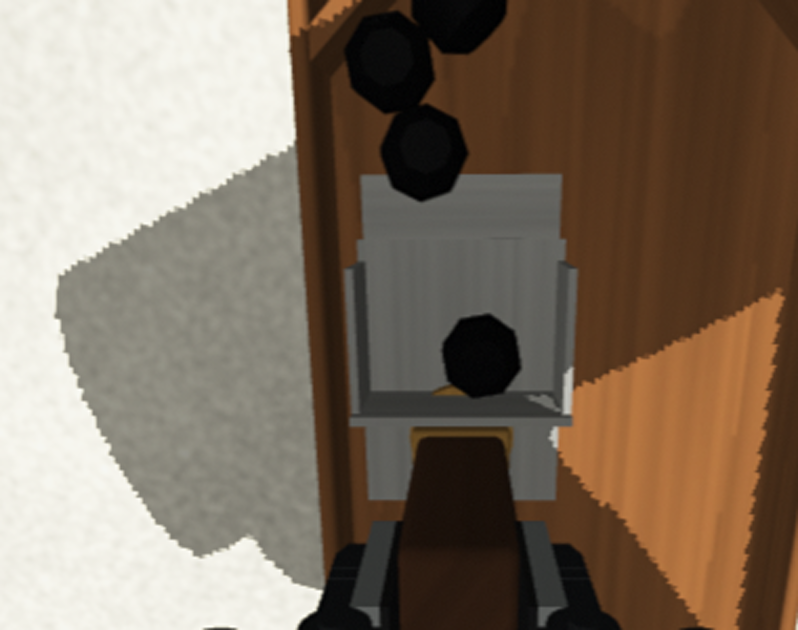

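Emit:
carry_out:
  rows: [-5.8,-1.5,0,0,0,0,1,-5.8,-1.5,0,0,0,0,1,-5.8,-1.5,0,0,0,0,1,-5.8,-1.5,0,0,0,0,1,0,0,0,0,0,0,1]

```text
time: 40.22
position: [0.5129, 0.2516, 0.0707]
tool_rot: [-0.198, 1.563, 0.193]
ft_force: [-0.1, 0.3, 6.0]
grip_width: 0.0241
```

```bash
python3 -c "
from h import *
att();shot('wrist','i4',(100,0,480,300),2.1)"
```

```text
TCP [0.5129 0.2516 0.0707] yaw 14.3 noseup 0.1 roll(+y up) -0.2 tray: tcp [ -5.  -36.2  70.7] origin [ -5.1 -36.4   4.7] nose [-91.1 -36.8   4.8] world nose [0.4295 0.2303 0.0048]
```

View pics/i4.png

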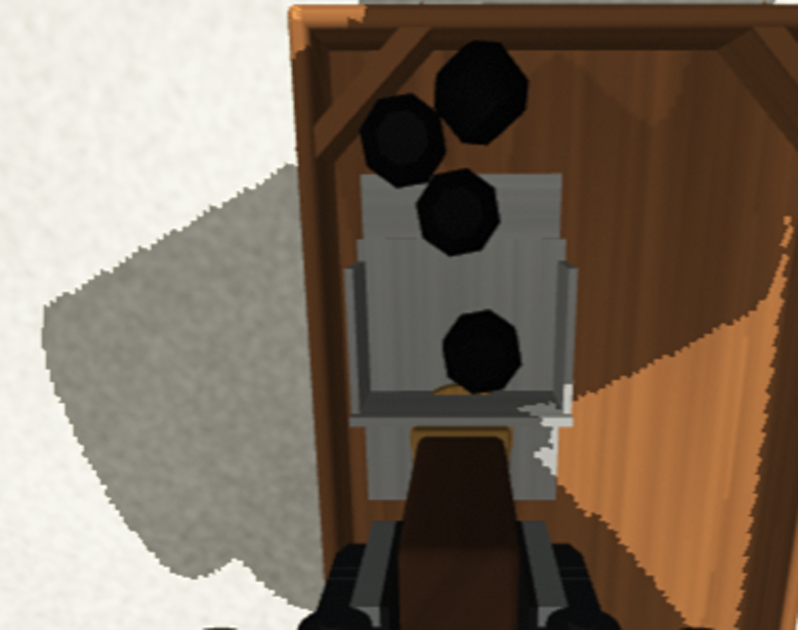

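Emit:
carry_out:
  rows: [-5.7,3.7,0,0,0,2,1,-5.7,3.7,0,0,0,2,1,-5.7,3.7,0,0,0,2,1,-5.7,3.7,0,0,0,2,1,-5.7,3.7,0,0,0,2,1,-5.7,3.7,0,0,0,2,1,0,0,0,0,0,0,1]

```text
time: 41.15
position: [0.4784, 0.2738, 0.0705]
tool_rot: [-0.364, 1.542, 0.357]
ft_force: [0.1, 0.6, 6.3]
grip_width: 0.0241
```

```bash
python3 -c "
from h import *
att();shot('wrist','i5',(100,0,480,300),2.1)"
```

```text
TCP [0.4784 0.2738 0.0705] yaw 26.3 noseup 0.1 roll(+y up) -0.2 tray: tcp [-33.1  -6.3  70.5] origin [-33.2  -6.6   4.5] nose [-117.3  -25.     4.7] world nose [0.4013 0.2354 0.0047]
```

View pics/i5.png

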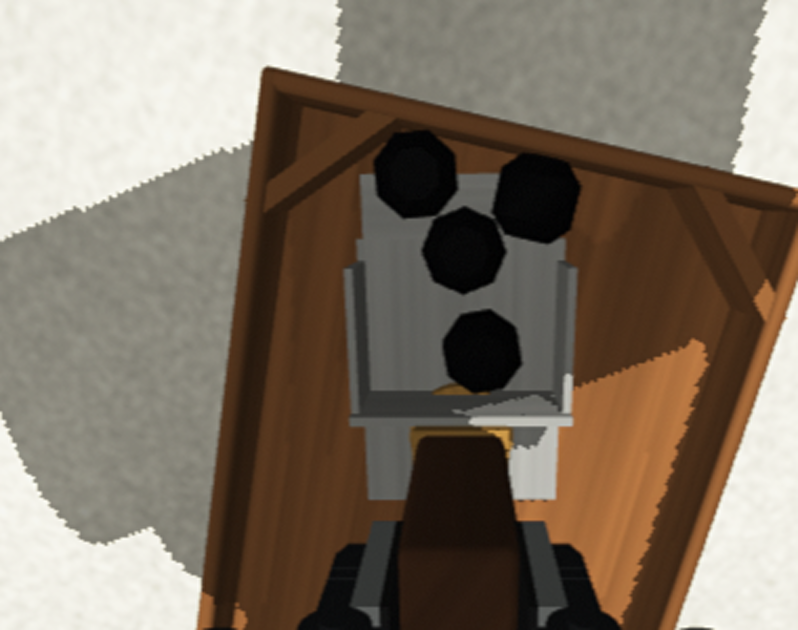

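Emit:
carry_out:
  rows: [-2.2,-1.1,0,0,0,0,1,-2.2,-1.1,0,0,0,0,1,0,0,0,0,0,0,1]

```text
time: 41.58
position: [0.4751, 0.2722, 0.071]
tool_rot: [-0.362, 1.54, 0.357]
ft_force: [2.2, 2.7, 5.6]
grip_width: 0.0238
```

```bash
python3 -c "
from h import *
att();shot('wrist','i6',(200,30,440,200),3.3)"
```

```text
TCP [0.4751 0.2722 0.071 ] yaw 26.3 noseup -0.0 roll(+y up) -0.2 tray: tcp [-36.7  -7.1  71. ] origin [-36.6  -7.3   5. ] nose [-120.6  -25.6    5. ] world nose [0.3981 0.2339 0.005 ]
```

View pics/i6.png

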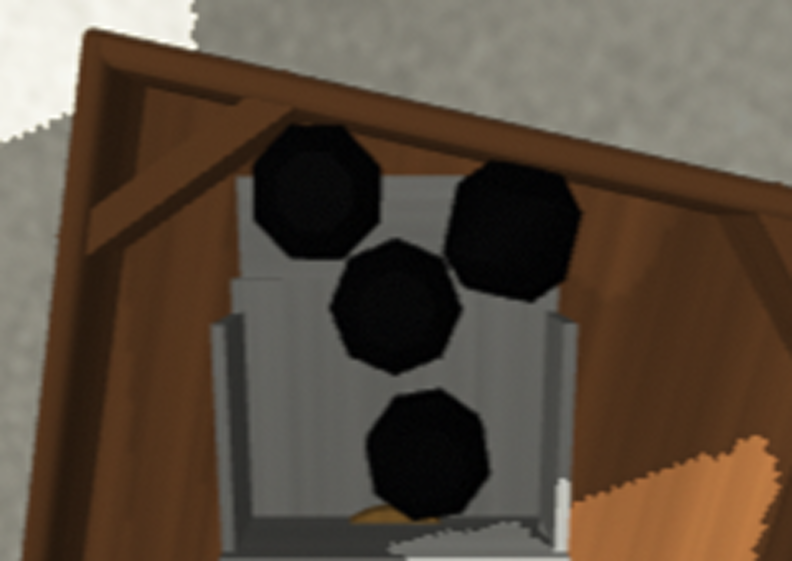

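Emit:
carry_out:
  rows: [4.6,2.3,3,-2.2,4.48,0,1,4.6,2.3,3,-2.2,4.48,0,1,5,2.5,2,-2.2,4.48,0,1,5,2.5,2,-2.2,4.48,0,1,0,0,0,0,0,0,1,0,0,0,0,0,0,1]

```text
time: 42.38
position: [0.4918, 0.2805, 0.0782]
tool_rot: [-0.442, 1.886, 0.304]
ft_force: [0.3, 0.1, -1.7]
grip_width: 0.024
```

```bash
python3 -c "
from h import *
att();shot('wrist','i7',(160,0,440,220),2.8)"
```

```text
TCP [0.4918 0.2805 0.0782] yaw 26.2 noseup 20.3 roll(+y up) -0.2 tray: tcp [-18.5  -3.2  78.2] origin [-40.9  -8.2  16.3] nose [-119.7  -25.3   46.1] world nose [0.399  0.2345 0.0461]
```

View pics/i7.png

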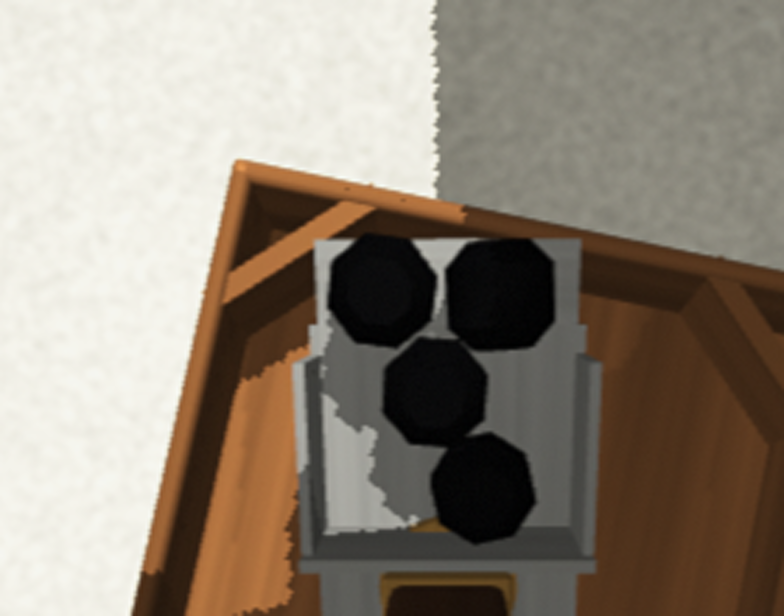

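Emit:
carry_out:
  rows: [5,2.5,2,-2.2,4.48,0,1,0,0,6,0,0,0,1,0,0,14,0,0,0,1,0,0,22,0,0,0,1,0,0,26,0,0,0,1,0,0,24,0,0,0,1,0,0,16,0,0,0,1,0,0,8,0,0,0,1,0,0,0,0,0,0,1]

```text
time: 43.55
position: [0.4966, 0.283, 0.1981]
tool_rot: [-0.461, 1.968, 0.29]
ft_force: [0.4, 1.0, -2.0]
grip_width: 0.024
```

```bash
python3 -c "
from h import *
att();shot('wrist','i8',(160,0,440,220),2.8)"
```

```text
TCP [0.4966 0.283  0.1981] yaw 26.3 noseup 25.1 roll(+y up) -0.1 tray: tcp [-13.2  -1.8 198.1] origin [-40.6  -7.9 138.3] nose [-116.7  -24.5  174.9] world nose [0.4017 0.2361 0.1749]
```

View pics/i8.png

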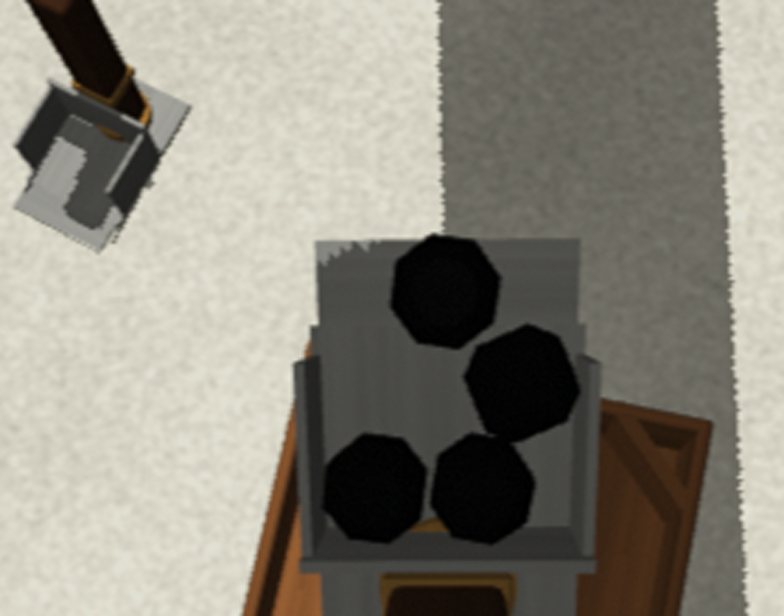

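Emit:
carry_out:
  rows: [0,-5,0,0,0,0,1,1,-11,0,0,0,0,1,2,-17,0,0,0,-0.7,1,3,-23,0,0,0,-0.8,1,3,-29,0,0,0,-0.8,1,3,-32,0,0,0,-0.8,1,3,-32,0,0,0,-0.8,1,3,-32,0,0,0,-0.8,1,3,-32,0,0,0,-0.8,1,3,-32,0,0,0,-0.8,1,3,-32,0,0,0,-0.8,1,3,-32,0,0,0,-0.8,1,3,-32,0,0,0,-0.8,1,3,-32,0,0,0,-0.8,1,3,-32,0,0,0,-0.8,1,3,-31,0,0,0,-0.8,1,3,-26,0,0,0,-0.8,1,3,-20,0,0,0,-0.6,1,2,-14,0,0,0,0,1,1,-8,0,0,0,0,1]

```text
time: 46.1
position: [0.5476, -0.2218, 0.1967]
tool_rot: [-0.243, 2.001, 0.151]
ft_force: [-0.0, 0.8, -1.8]
grip_width: 0.0243
```

```bash
python3 -c "
from h import *
att();shot('wrist','i9')"
```

```text
TCP [ 0.5476 -0.2218  0.1967] yaw 13.7 noseup 25.3 roll(+y up) -0.1 tray: tcp [ -85.9 -504.   196.7] origin [-114.1 -504.   137. ] nose [-191.9 -503.6  173.8] world nose [ 0.4447 -0.2471  0.1738]
```

View pics/i9.png

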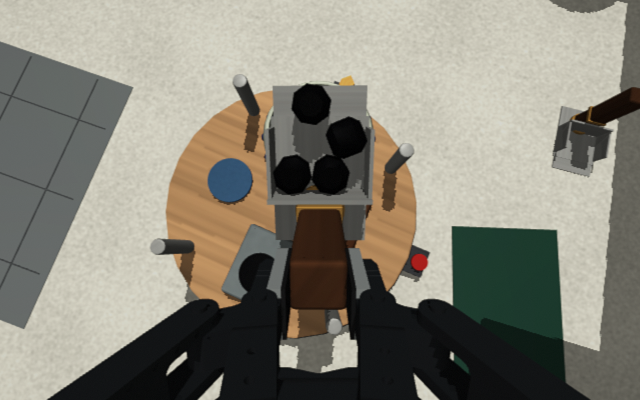

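Emit:
carry_out:
  rows: [0.3,0.3,-9,2.02,-8.08,0,1,0.3,0.3,-9,2.02,-8.08,0,1,0.3,0.3,-9,2.02,-8.08,0,1,-6.7,-1.7,4,1.21,-4.85,0,1,-6.7,-1.7,4,1.21,-4.85,0,1,0,0,0,0,0,0,1,0,0,0,0,0,0,1]

```text
time: 47.02
position: [0.535, -0.2232, 0.1779]
tool_rot: [-0.169, 1.396, 0.2]
ft_force: [-0.6, 0.3, -2.6]
grip_width: 0.0238
```

```bash
python3 -c "
from h import *
att();shot('wrist','i10',(160,0,480,260),2.5)"
```

```text
TCP [ 0.535  -0.2232  0.1779] yaw 13.8 noseup -9.6 roll(+y up) 0.0 tray: tcp [ -98.4 -502.3  177.9] origin [ -87.4 -502.3  112.8] nose [-172.2 -502.    98.4] world nose [ 0.4634 -0.2408  0.0984]
```

View pics/i10.png

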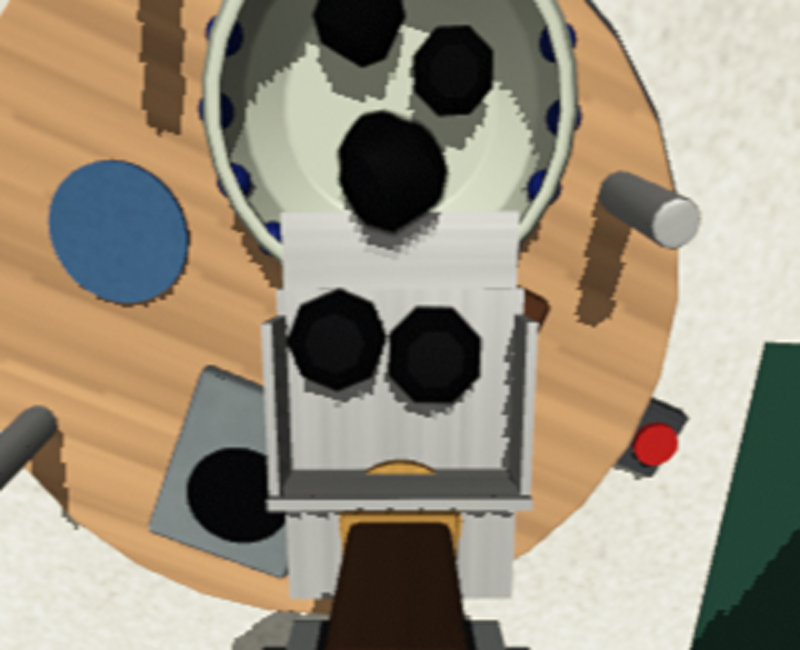

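Emit:
carry_out:
  rows: [-7.5,-2,1.5,1,-4.04,0,1,-7.5,-2,1.5,1,-4.04,0,1,0,0,0,0,0,0,1,-7.5,-2,1.5,1,-4.04,0,1,-7.5,-2,1.5,1,-4.04,0,1,0,0,0,0,0,0,1,-7.5,-2,1.5,1,-4.04,0,1,-7.5,-2,1.5,1,-4.04,0,1,-13.5,-3.5,0,1.82,-7.28,0,1,-13.5,-3.5,0,1.82,-7.28,0,1,0,0,0,0,0,0,1,0,0,0,0,0,0,1]

```text
time: 48.58
position: [0.4635, -0.2433, 0.1865]
tool_rot: [-0.082, 0.704, 0.232]
ft_force: [0.2, 0.1, -1.2]
grip_width: 0.0242
```

```bash
python3 -c "
from h import *
att();shot('wrist','i11',(160,0,480,260),2.5)"
```

```text
TCP [ 0.4635 -0.2433  0.1865] yaw 13.6 noseup -49.5 roll(+y up) 0.2 tray: tcp [-172.7 -504.5  186.5] origin [-122.5 -504.5  143.6] nose [-178.4 -504.2   78.3] world nose [ 0.4579 -0.2443  0.0783]
```

View pics/i11.png

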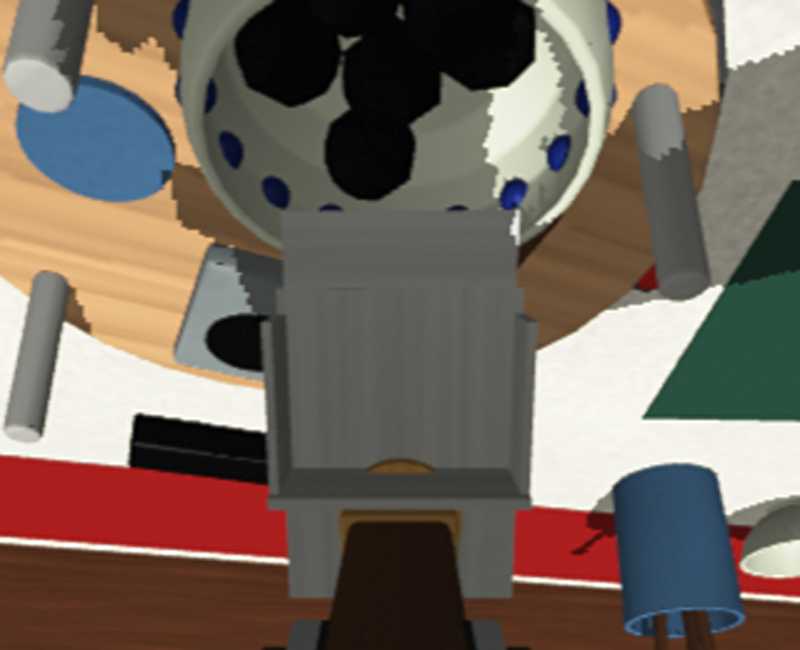

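Emit:
carry_out:
  rows: [13.5,3.5,4,-1.82,7.28,0,1,13.5,3.5,4,-1.82,7.28,0,1,15,4,0,-2.02,8.08,0,1,15,4,0,-2.02,8.08,0,1,15,4,0,-2.02,8.08,0,1,6.7,1.7,0,-1.21,4.85,0,1,6.7,1.7,0,-1.21,4.85,0,1,6,30,0,0,0,0,1,6,40,0,0,0,0,1,6,50,0,0,0,0,1,6,40,0,0,0,0,1,5,30,0,0,0,-0.8,1,5,20,0,0,0,0,1,5,5,0,0,0,0,1,0,0,0,0,0,0,1]

```text
time: 50.5
position: [0.5872, -0.0047, 0.194]
tool_rot: [-0.179, 1.566, 0.178]
ft_force: [0.8, -0.2, -1.4]
grip_width: 0.0239
```

```bash
python3 -c "
from h import *
att();shot('wrist','j1');shot('top','j1t',(190,120,510,320),2.5)"
```

```text
TCP [ 0.5872 -0.0047  0.194 ] yaw 13.0 noseup 0.2 roll(+y up) -0.0 tray: tcp [   5.1 -303.   194. ] origin [   4.9 -303.   128. ] nose [ -81.1 -301.5  128.3] world nose [ 0.5032 -0.0242  0.1283]
```

View pics/j1.png

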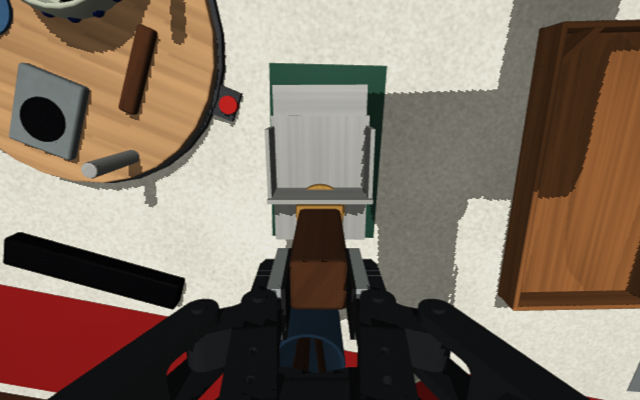

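View pics/j1t.png

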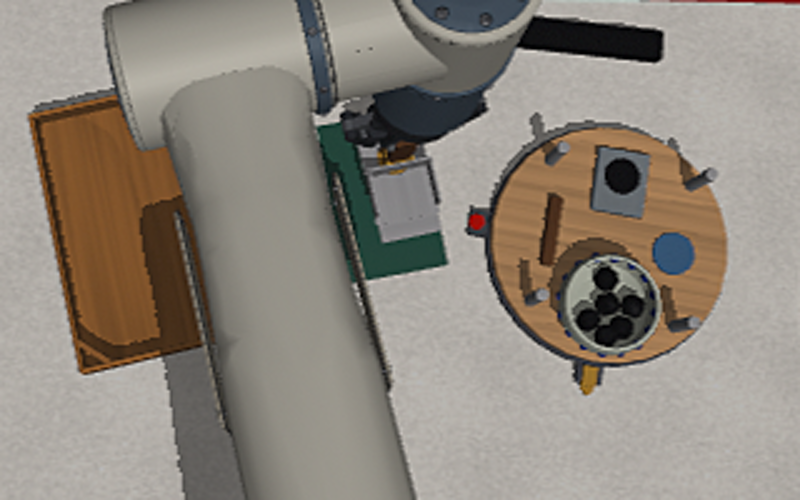

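```bash
python3 -c "
from h import *
shot('top','j2t',(410,215,460,270),10)"
```

```text
(no output)
```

View pics/j2t.png

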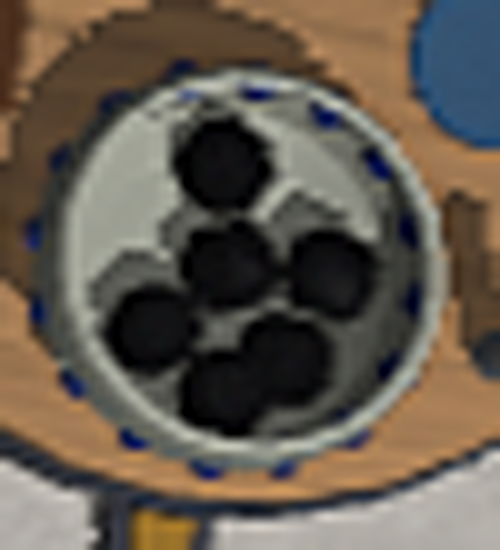

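Emit:
carry_out:
  rows: [3,5,-20,0,0,0,1,3,5,-30,0,0,0,1,0,0,-30,0,0,0,1,0,0,-25,0,0,0,1,0,0,-13,0,0,0,1,0,0,-6,0,0,0,1,0,0,0,0,0,0,1]

```text
time: 51.52
position: [0.5931, 0.0046, 0.0706]
tool_rot: [-0.178, 1.566, 0.177]
ft_force: [-0.4, 0.5, -1.5]
grip_width: 0.0238
```

```bash
python3 -c "
from h import *
att()"
```

```text
TCP [0.5931 0.0046 0.0706] yaw 12.9 noseup 0.1 roll(+y up) -0.0 tray: tcp [  13.  -295.3   70.6] origin [  12.9 -295.4    4.6] nose [ -73.1 -293.8    4.8] world nose [ 0.5091 -0.0147  0.0048]
```

Emit:
carry_out:
  rows: [0,0,-2,0,0,0,1,0,0,-1.5,0,0,0,1,0,0,-1,0,0,0,1,0,0,0,0,0,0,1]

```text
time: 52.02
position: [0.5933, 0.005, 0.0663]
tool_rot: [-0.178, 1.565, 0.177]
ft_force: [-0.3, 0.7, 1.4]
grip_width: 0.0236
```

Emit:
carry_out:
  rows: [0,0,-0.5,0,0,0,1,0,0,0,0,0,0,0.5,0,0,0,0,0,0,0.3,0,0,0,0,0,0,0.1,0,0,0,0,0,0,0.1,0,0,15,0,0,0,0.1,0,0,35,0,0,0,0.1,0,0,45,0,0,0,0.1,0,0,40,0,0,0,0.1,0,0,0,0,0,0,0.1]

```text
time: 53.28
position: [0.595, 0.0048, 0.2055]
tool_rot: [-0.178, 1.557, 0.177]
ft_force: [0.1, 0.1, -0.6]
grip_width: 0.0765
```

```bash
python3 -c "
from h import *
att();shot('wrist','k1');P=pose('wrist');print(px('wrist',320,196,.115,P))"
```

```text
TCP [0.595  0.0048 0.2055] yaw 13.0 noseup -0.4 roll(+y up) -0.1 tray: tcp [  14.9 -295.6  205.5] origin [  15.3 -295.7  139.5] nose [ -70.7 -294.2  139. ] world nose [ 0.5116 -0.0145  0.139 ]
[0.59674907 0.0077025  0.115     ]
```

View pics/k1.png

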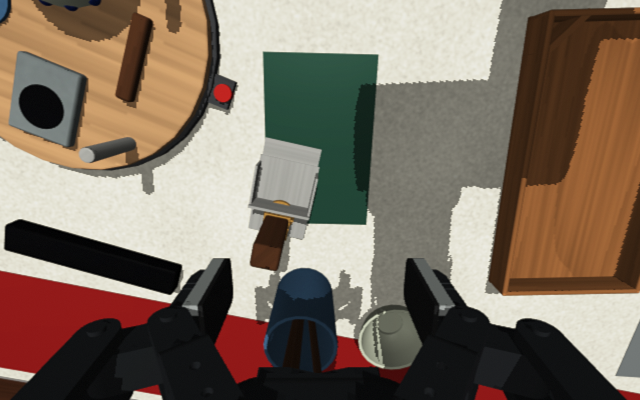

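```bash
python3 -c "
import cv2
im=cv2.imread('pics/k1.png');cv2.imwrite('pics/k1z.png',cv2.resize(im[120:290,220:350],None,fx=5,fy=3.5,interpolation=cv2.INTER_CUBIC))"
```

```text
(no output)
```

View pics/k1z.png

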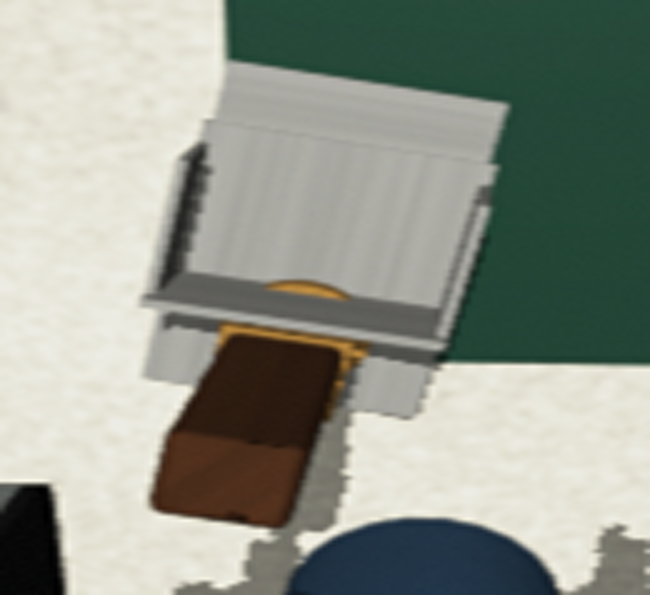

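```bash
python3 -c "
from h import *
P=pose('wrist');np.set_printoptions(precision=4,suppress=True)
f=lambda u,v,z:px('wrist',220+u/5,120+v/3.5,z,P)
a,b=f(230,62,.002),f(508,104,.002);print('nose',a,b,(a+b)/2,np.degrees(np.arctan2(*(b-a)[1::-1])))
c,d=f(148,376,.002),f(415,417,.002);print('rear',c,d,(c+d)/2,np.degrees(np.arctan2(*(d-c)[1::-1])))
n=(a+b)/2;r=(c+d)/2;x=(r-n)/np.linalg.norm(r-n);print(np.linalg.norm(r-n),np.degrees(np.arctan2(x[1],x[0])),'origin',n+.086*x)
print('top',f(228,478,.115))
print([px('wrist',u,v,.001,P) for u,v in((263,52),(378,54),(366,224),(269,222))])
"
```

```text
nose [ 0.5778 -0.0574  0.002 ] [0.577  0.0056 0.002 ] [ 0.5774 -0.0259  0.002 ] 90.76292405246954
rear [ 0.6877 -0.0576  0.002 ] [0.6883 0.0083 0.002 ] [ 0.688  -0.0247  0.002 ] 89.46277115616681
0.11062962989786725 0.6544773699627779 origin [ 0.6634 -0.0249  0.002 ]
top [ 0.6608 -0.0259  0.115 ]
[array([ 0.4924, -0.0762,  0.001 ]), array([0.4676, 0.0399, 0.001 ]), array([0.6523, 0.0781, 0.001 ]), array([ 0.676 , -0.0362,  0.001 ])]
```

```bash
python3 - <<'E'
from h import *
np.set_printoptions(precision=4,suppress=True)
P=pose("top")
for u,v in((346,101),(329,111),(335,95)):
  for z in(.14,.2,.22): print(u,v,px("top",u,v,z,P))
im=cv2.imread('pics/a_top.png');cv2.imwrite('pics/k2.png',cv2.resize(im[80:150,300:370],None,fx=8,fy=8,interpolation=cv2.INTER_CUBIC))
E
```

```text
346 101 [ 0.8119 -0.0016  0.14  ]
346 101 [0.7863 0.0033 0.2   ]
346 101 [0.7778 0.0049 0.22  ]
329 111 [0.7824 0.0441 0.14  ]
329 111 [0.7583 0.0466 0.2   ]
329 111 [0.7503 0.0474 0.22  ]
335 95 [0.8285 0.0282 0.14  ]
335 95 [0.802  0.0316 0.2   ]
335 95 [0.7931 0.0327 0.22  ]
```

View pics/k2.png

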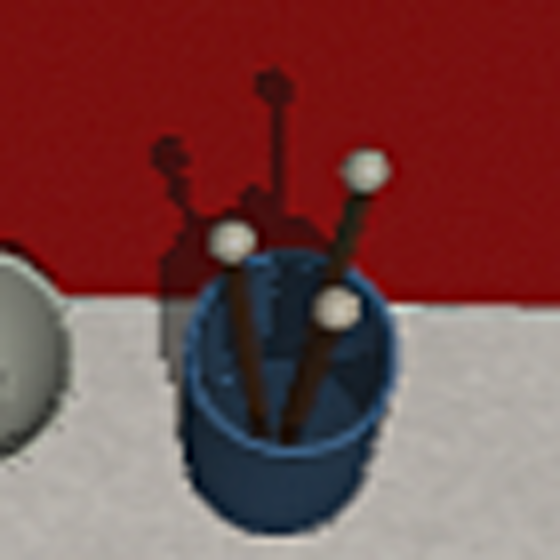

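Emit:
carry_out:
  rows: [10,-5,0,0,0,-2.5,0.2,15,-7,0,0,0,-3,0.3,15,-7,0,0,0,-3,0.3,15,-7,0,0,0,-2,0.3,12,-4,0,0,0,-2,0.3,0,0,0,0,0,0,0.3]

```text
time: 54.08
position: [0.6599, -0.0258, 0.198]
tool_rot: [-0.006, 1.577, 0.004]
ft_force: [0.4, -0.4, 0.4]
grip_width: 0.0597
```

```bash
python3 -c "
from h import *
att();shot('wrist','k3',(200,100,440,300),3.3);shot('scene','k3s',(150,60,400,260),3.2)"
```

```text
TCP [ 0.6599 -0.0258  0.198 ] yaw 0.4 noseup 0.4 roll(+y up) -0.0 tray: tcp [  70.5 -341.   198. ] origin [  70.1 -340.9  132. ] nose [ -13.5 -320.7  132.6] world nose [ 0.5735 -0.0264  0.1326]
```

View pics/k3.png

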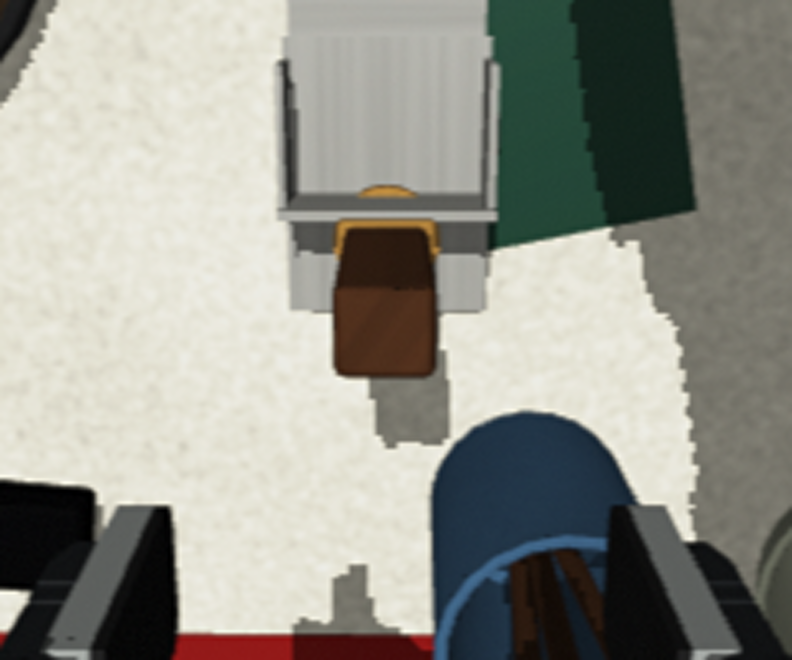

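View pics/k3s.png

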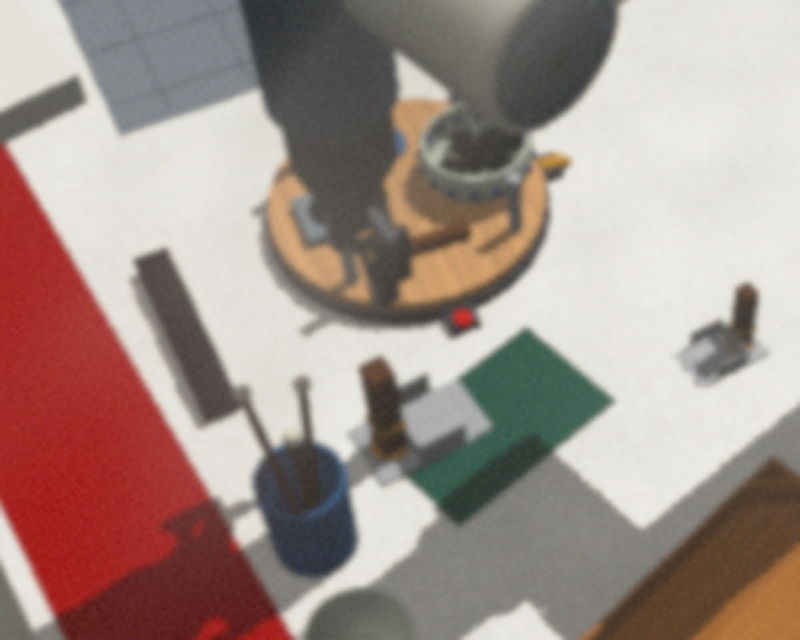

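```bash
python3 -c "
from h import *
print(px('wrist',317,201.5,.115))"
```

```text
[ 0.66577644 -0.02548458  0.115     ]
```

Emit:
carry_out:
  rows: [2.5,0,-30,0,0,0,0.3,1.5,0,-35,0,0,0,0.3,0,0,-35,0,0,0,0.3,0,0,-22,0,0,0,0.3,0,0,-8,0,0,0,0.3,0,0,0,0,0,0,0.3]

```text
time: 54.92
position: [0.6636, -0.0252, 0.0704]
tool_rot: [-0.007, 1.574, 0.006]
ft_force: [0.3, -0.4, 0.1]
grip_width: 0.0596
```

```bash
python3 -c "
from h import *
att();shot('wrist','k4',(200,100,440,300),3.3)"
```

```text
TCP [ 0.6636 -0.0252  0.0704] yaw 0.5 noseup 0.2 roll(+y up) -0.0 tray: tcp [  74.3 -341.3   70.4] origin [  74.1 -341.3    4.4] nose [  -9.5 -321.1    4.7] world nose [ 0.5774 -0.0259  0.0047]
```

View pics/k4.png

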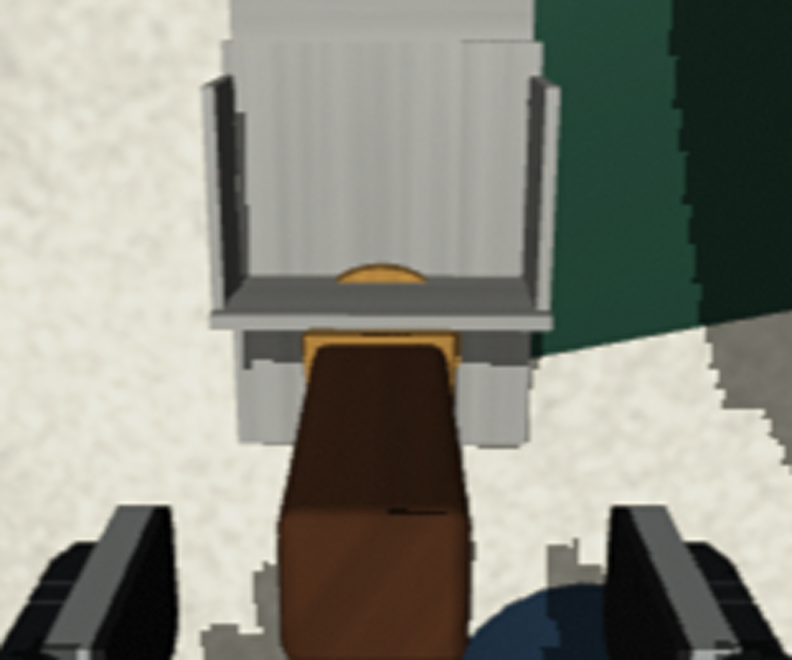

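Emit:
carry_out:
  rows: [0,-1,-4,0,0,0,0.3,0,0,0,0,0,0,0.6,0,0,0,0,0,0,1,0,0,0,0,0,0,1,0,0,0,0,0,0,1,0,0,6,0,0,0,1,0,0,10,0,0,0,1,-5,2,6,0,0,0,1,-15,5,0,0,0,2,1,-20,7,0,0,0,3,1,-20,7,0,0,0,3,1,-12,6,0,0,0,3,1,-4,3,0,0,0,1,1,0,0,0,0,0,0,1]

```text
time: 56.72
position: [0.588, 0.004, 0.0884]
tool_rot: [-0.171, 1.566, 0.171]
ft_force: [0.3, 0.1, -2.7]
grip_width: 0.0238
```

```bash
python3 -c "
from h import *
att();shot('wrist','k5')"
```

```text
TCP [0.588  0.004  0.0884] yaw 12.5 noseup 0.1 roll(+y up) -0.0 tray: tcp [   7.9 -294.6   88.4] origin [   7.8 -294.6   22.4] nose [ -78.2 -292.4   22.6] world nose [ 0.5039 -0.0146  0.0226]
```

View pics/k5.png

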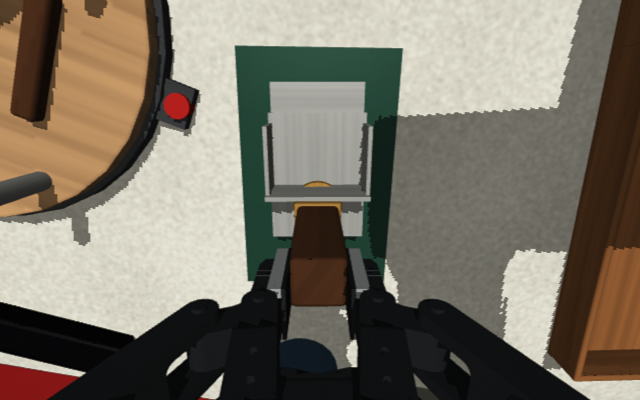

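Emit:
carry_out:
  rows: [0,0,-8,0,0,0,1,0,0,-7,0,0,0,1,0,0,-3,0,0,0,1,0,0,-1.5,0,0,0,1,0,0,0,0,0,0,1]

```text
time: 57.4
position: [0.5878, 0.0038, 0.0686]
tool_rot: [-0.171, 1.567, 0.17]
ft_force: [-0.1, 0.5, -1.0]
grip_width: 0.024
```

Emit:
carry_out:
  rows: [0,0,-1,0,0,0,1,0,0,-1,0,0,0,1,0,0,0,0,0,0,1]

```text
time: 57.78
position: [0.5879, 0.0038, 0.0668]
tool_rot: [-0.171, 1.566, 0.17]
ft_force: [0.4, -0.7, -1.8]
grip_width: 0.0236
```

Emit:
carry_out:
  rows: [0,0,-1,0,0,0,1,0,0,-1,0,0,0,1,0,0,0,0,0,0,1]

```text
time: 58.15
position: [0.5884, 0.0036, 0.0666]
tool_rot: [-0.172, 1.565, 0.17]
ft_force: [-2.7, -0.7, 8.3]
grip_width: 0.0239
```

Emit:
carry_out:
  rows: [0,0,0.7,0,0,0,1,0,0,0,0,0,0,0.6,0,0,0,0,0,0,0.4,0,0,0,0,0,0,0.2,0,0,0,0,0,0,0.2,0,0,15,0,0,0,0.2]

```text
time: 58.9
position: [0.5867, 0.0037, 0.0797]
tool_rot: [-0.171, 1.57, 0.17]
ft_force: [-0.1, 0.1, 0.2]
grip_width: 0.0684
```

```bash
python3 -c "
from h import *
att();shot('wrist','k6')"
```

```text
TCP [0.5867 0.0037 0.0797] yaw 12.5 noseup 0.3 roll(+y up) -0.0 tray: tcp [   6.6 -294.7   79.7] origin [   6.2 -294.7   13.7] nose [ -79.7 -292.4   14.2] world nose [ 0.5024 -0.015   0.0142]
```

View pics/k6.png

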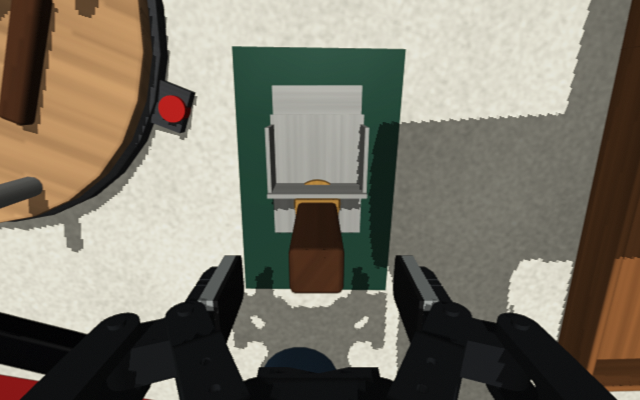

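Emit:
carry_out:
  rows: [0,0,40,0,0,0,0.2,0,0,50,0,0,0,0.2,0,0,30,0,0,0,0.2,2,-15,0,0,0,3,0.3,3,-30,0,0,0,4,0.4,4,-40,0,0,0,4,0.4,5,-40,0,0,0,4,0.4,5,-40,0,0,0,4,0.4,4,-23,0,0,0,4,0.4,2,-8,0,0,0,0,0.4,0,0,0,0,0,0,0.4]

```text
time: 60.32
position: [0.6129, -0.1921, 0.2006]
tool_rot: [-0.484, 1.518, 0.483]
ft_force: [-0.5, 0.4, -0.1]
grip_width: 0.0512
```

```bash
python3 -c "
from h import *
att();shot('wrist','l1');shot('top','l1t',(290,120,500,290),3.8)"
```

```text
TCP [ 0.6129 -0.1921  0.2006] yaw 35.4 noseup 0.1 roll(+y up) -0.0 tray: tcp [ -15.4 -491.   200.6] origin [ -15.5 -491.1  134.6] nose [ -95.6 -522.4  134.8] world nose [ 0.5426 -0.242   0.1348]
```

View pics/l1.png

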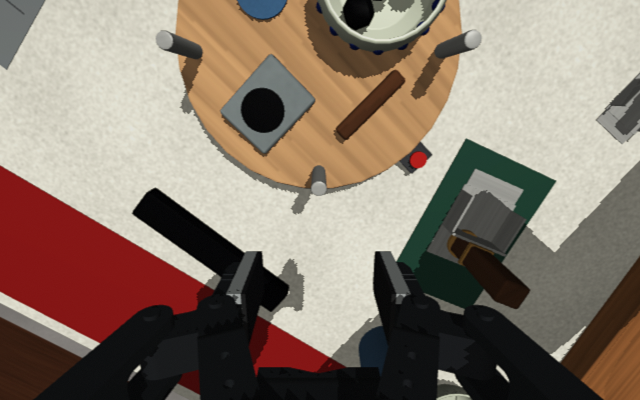

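View pics/l1t.png

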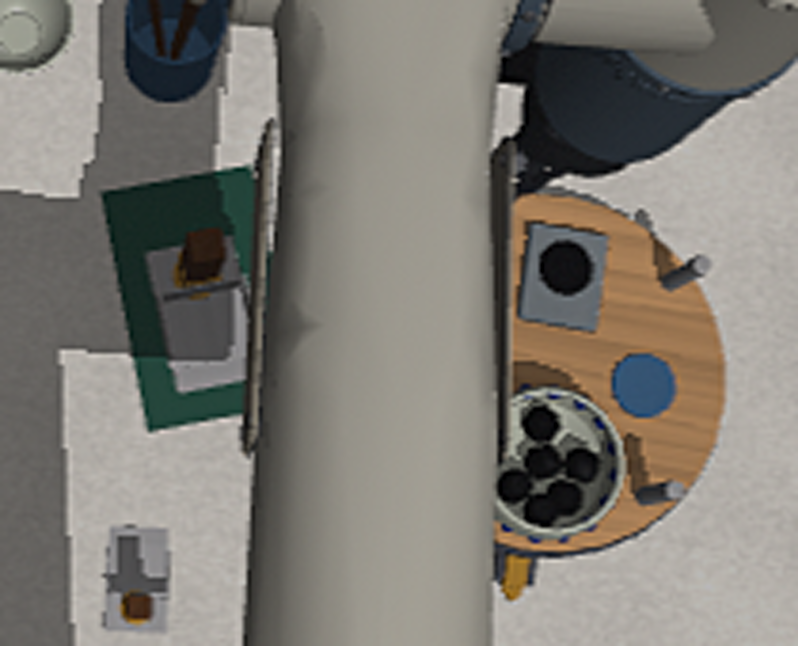

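Emit:
carry_out:
  rows: [-2,-1,-30,0,0,0,0.4,0,0,-40,0,0,0,0.4,0,0,-40,0,0,0,0.4,0,0,-30,0,0,0,0.4,0,0,-10,0,0,0,0.4,0,0,0,0,0,0,1,0,0,0,0,0,0,1,0,0,0,0,0,0,1,0,0,0,0,0,0,1]
  squeeze: 20

```text
time: 61.55
position: [0.6121, -0.1934, 0.0522]
tool_rot: [-0.487, 1.515, 0.483]
ft_force: [0.7, 1.7, 5.8]
grip_width: 0.0129
```

```bash
python3 - <<'E'
import numpy as np
a=35.4;r=115.5;f=lambda a:r*np.array([np.cos(np.radians(a)),np.sin(np.radians(a))]);p=f(a)
for d in [2,4,6,7,7,7,7,7,7,7,7,7,6,5,3,2]:
    a-=d;q=f(a);print(-d,np.round(q-p,1),round(a,1));p=q
E
```

```text
-2 [ 2.3 -3.3] 33.4
-4 [ 4.2 -6.9] 29.4
-6 [  5.4 -10.8] 23.4
-7 [  4.8 -13.3] 16.4
-7 [  3.1 -13.7] 9.4
-7 [  1.4 -14. ] 2.4
-7 [ -0.3 -14.1] -4.6
-7 [ -2. -14.] -11.6
-7 [ -3.7 -13.6] -18.6
-7 [ -5.3 -13.1] -25.6
-7 [ -6.9 -12.3] -32.6
-7 [ -8.3 -11.4] -39.6
-6 [-8.2 -8.9] -45.6
-5 [-7.5 -6.7] -50.6
-3 [-4.8 -3.7] -53.6
-2 [-3.3 -2.3] -55.6
```

Emit:
carry_out:
  rows: [2.3,-3.3,0,0,0,-2,1,4.2,-6.9,0,0,0,-4,1,5.4,-10.8,0,0,0,-6,1,4.8,-13.3,0,0,0,-7,1,3.1,-13.7,0,0,0,-7,1,1.4,-14,0,0,0,-7,1,-0.3,-14.1,0,0,0,-7,1,-2,-14,0,0,0,-7,1,-3.7,-13.6,0,0,0,-7,1,-5.3,-13.1,0,0,0,-7,1,-6.9,-12.3,0,0,0,-7,1,-8.3,-11.4,0,0,0,-7,1,-8.2,-8.9,0,0,0,-6,1,-7.5,-6.7,0,0,0,-5,1,-4.8,-3.7,0,0,0,-3,1,-3.3,-2.3,0,0,0,-2,1,0,0,0,0,0,0,1,0,0,0,0,0,0,1]

```text
time: 63.8
position: [0.5822, -0.3554, 0.0522]
tool_rot: [0.757, 1.436, -0.755]
ft_force: [-1.0, 2.6, 7.1]
grip_width: 0.0127
```

Emit:
carry_out:
  rows: [0,0,0,0,0,0,0.7,0,0,0,0,0,0,0.5,0,0,0,0,0,0,0.4,0,0,0,0,0,0,0.4,0,0,20,0,0,0,0.4,0,0,40,0,0,0,0.3,0,0,50,0,0,0,0.2,0,0,40,0,0,0,0.2,-20,-20,10,0,0,0,0.2,-40,-20,0,0,0,0,0.2,-40,-20,0,0,0,0,0.2,-40,-20,0,0,0,0,0.2,0,0,0,0,0,0,0.2]

```text
time: 65.42
position: [0.4392, -0.4367, 0.2113]
tool_rot: [0.759, 1.436, -0.758]
ft_force: [0.1, 0.1, 0.7]
grip_width: 0.0685
```

```bash
python3 -c "
from h import *
att();shot('wrist','m1');shot('top','m1t',(290,120,500,290),3.8);shot('scene','m1s',(150,60,400,260),3.2)"
```

```text
TCP [ 0.4392 -0.4367  0.2113] yaw -55.7 noseup 0.1 roll(+y up) -0.0 tray: tcp [-243.1 -686.3  211.3] origin [-243.1 -686.2  145.3] nose [-272.9 -605.5  145.4] world nose [ 0.3907 -0.3656  0.1454]
```

View pics/m1t.png

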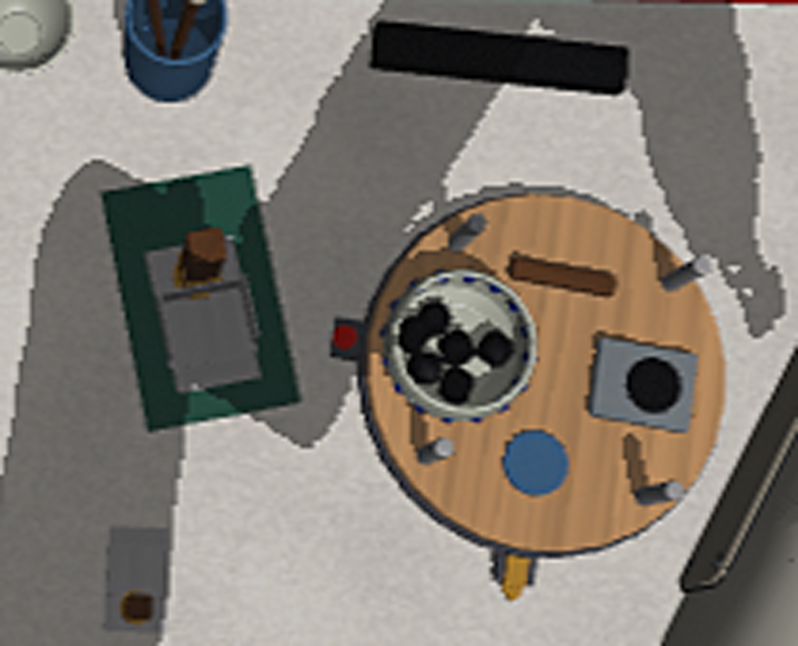

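View pics/m1s.png

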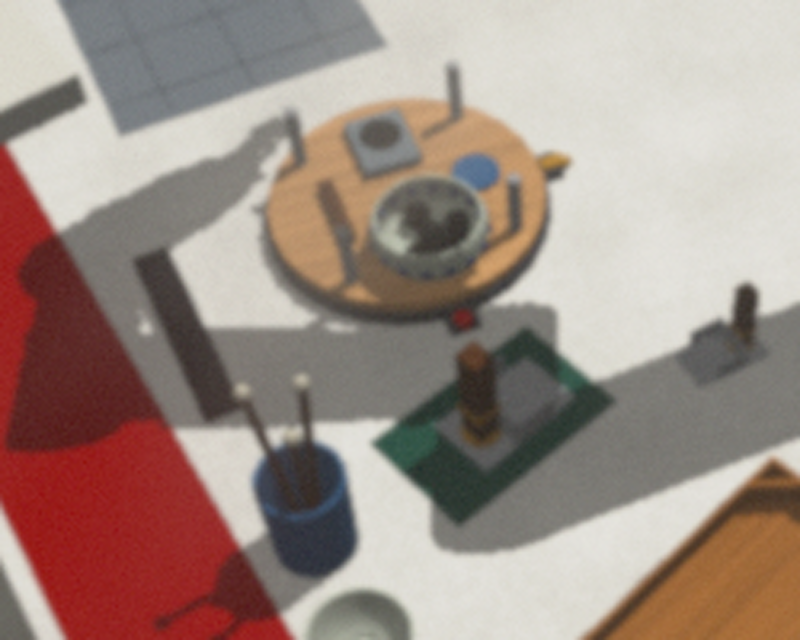

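```bash
python3 -c "
from h import *
shot('top','m2t',(388,185,438,235),11)
s=bot.read_state();print(s['time'],np.abs(s['joint_velocities']).max())"
```

```text
65.625 0.0099715563094604
```

View pics/m2t.png

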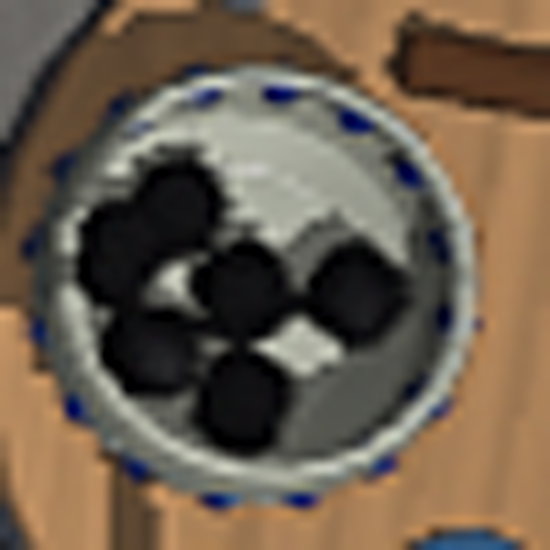

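The enlarged view shows all six lumps in the bowl, at about (178,200), (118,250), (240,285), (355,290), (150,345) and (242,400). The bowl is at the red dot, so I'm handing in.

```bash
python3 -c "
from cell import job
print(job.hand_in())"
```

```text
the job is handed in; nothing more can be done
None
```

I turned the table two clicks so the bowl stood at the brass pointer. I then scooped all six lumps into it in two trips (two, then four), stood the scoop on its green pad, and turned the table one click further to the red dot. The job was handed in at about 66 s of the 210 s allowed.

Three things did not go to plan:
- **First push at a post:** it missed because the fingers were too high, and nothing moved. I gripped the next post lower instead.
- **Second scoop:** one lump rolled off the scoop back into the tray and was scooped again.
- **Scoop on its pad:** just after I first stood it there, I found it shifted about 7 cm, partly off the pad. I don't know whether that was the announced knock or my fingers pulling away. I picked it up and set it back about 15 mm from the pad centre.

Last checks before handing in, by eye from the pictures:
- All six lumps are in the bowl.
- The bowl is at the red dot, and the posts are back in line with their earlier click positions.
- The scoop stands upright on its pad.
- The brush pot, paperweight and water bowl show no visible shift.
- The gripper is clear of everything.

Two lumps in the bowl partly overlap. I judged them to be below the rim but did not measure their height.

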